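Unload the pressed bushes and re-set the outfeed fence

ROBOT

A 6-joint arm with a two-finger parallel gripper is mounted at the origin on the work surface. World frame = base frame: x ahead of the robot, y to its left, z up, the work surface at z = 0. Lengths are in mm, angles in rad, forces in N, time in s.
With the tool pointing down it reaches from about 350 to 875 mm from the base axis. Payload 4.2 kg.
Tool frame: the origin (TCP) lies at the very end of the fingers, on their centre line; the grasp point (between the pads) lies manip.grip_depth behind it (manip.grip_depth is the distance from the TCP to the grasp point, in mm); z points along the fingers, y is the line along which they close (so a half turn about z gives the same grasp; the last joint's range is limited). The gripper opens to 87 mm and grips with 3 to 60 N. Pads are 19 mm wide; open, the fingers measure 117 mm over their backs; the gripper's body (75 mm by 190 mm) begins 51 mm behind the grasp point.
Start: joints at [-0.975, 0.385, 0.008, 0, -1.194, -0.259], TCP at [206.558, -589.859, 222.55] pointing down, gripper open.
Joint ranges: [-3.14, 3.14], [-1.21, 2.06], [-1.07, 1.41], [-3.16, 2.05], [-2.99, -0.16], [-3.1, 3.1]. Speed limits (rad/s): [2.79, 2.79, 3.14, 3.14, 3.14, 3.14].

INTERFACE

Orientations are given as a unit quaternion [w, x, y, z].
In Python, from rig import manip gives the robot as it stands.
- The arm moves only by the tool servo_tool, never from a script. Its argument "motion" is a list of rows, each a list of 6 numbers: the shift along the tool's x, y, z in m, then the turn, a rotation vector about the tool's x, y, z in degrees. A call has 1 to 20 rows; each row shifts and turns the commanded pose from where the row before left it, along the tool's axes as they then stand; what a row does not reach is not made up. A row lasts 1/8 s, in which the tool goes at most 62.5 mm and 10.7 degrees, less where a joint would pass 70% of its speed; a pose out of reach is approached as far as the arm can. A call with a gripper value outside its range is refused whole. "grip" is the closure, from -1 (fully open) to 1 (shut), set as the call begins (left out, the last holds). The fingers move at their own pace and stop on an object; "force" is the grip in N (left out, the last holds). Time passes only in rows, so rows that do not move let the fingers close. It gives the time, the measured TCP pose, the force, the opening and the grip force at its end, in the units of the state.
- manip.sense(): the state, without advancing time (a new reading comes with each control period).
- manip.read_camera(name): name is "scene" or "top"; returns a dict with "color" (384x512x3 uint8, red, green, blue), "z_map" (384x512 float32, mm along the optical axis (not along the pixel's ray), 0 where there is no reading), "intrinsics" (3x3 intrinsics, pixels), "position" and "orientation" of the camera in the world. Camera axes: x right, y down, z forward; pixel columns grow to the right and rows downward; lengths in mm; the calibration is good to about 2 mm. A picture is of the moment at which its call begins.
- manip.sign_off(): hands the job in; it is judged then, once.
Trained networks look in the newest picture that a camera, given by its name, has taken for a name from the list of things; names that differ only in an ending like _2 or _b are one class to them, and where a whole thing is asked for, a point or a joint stands for the part that bears it (a point fixed in the world has none). Each returns a list of dicts, best first, with "confidence" (0 to 1); they miss things now and then, are a little off and sometimes report something else, mostly with a low value. They report only what shows in the picture. A call takes as long as a camera call. They do not tell look-alikes from the thing itself.
- manip.masks_of(camera, target): "region" (384x512 bool, what is visible of it) and "box" ([left, top, right, bottom] in pixels, round what is visible of it).
The state is a dict: "t": time; "joints": joint angles; "joint_velocities": joint speeds; "tau": joint torques, N m; "tcp_pos": TCP position; "eef_rot": TCP orientation; "contact_force": force on the tool from outside, world axes, zero at the start; "moment": the same for the moment, N m; "width": finger opening in mm; "grasp_force": force on a finger pad.
Only numpy, scipy, OpenCV 4.12 (cv2) and the standard library are available. Lean on these libraries where they do the work, as an engineer would, in place of code of your own. Each camera call takes 0.05 s, during which the arm holds its last target. There are 200 camera calls.

TASK

Change the press outfeed over to the next part: stand every bush from the catch tray upright in the black sintering tray, setting them down gently, flat on its floor and not touching one another. Then re-set the chute fence: release the clamp lever fully, turn the fence knob until the pointer on the rack lines up with the brass index clip on the scale, and swing the lever fully back to clamp it. Do not shift the index clip or the things lying around the work.

Things in the scene. Friction and masses are not known exactly. Their poses are not given: they have to be found in the camera images.
- bush1: pressed bush (a short thick-walled tube of dark grey compacted powder), 60 mm outside diameter, 24 mm bore, 46 mm long, about 0.35 kg; origin at its centre (half-way up the bore), z along the bore. Both ends are alike. Between four and six of the six bushes are present, at first standing in the catch tray.
- bush2: pressed bush (a short thick-walled tube of dark grey compacted powder), 60 mm outside diameter, 24 mm bore, 46 mm long, about 0.35 kg; origin at its centre (half-way up the bore), z along the bore. Both ends are alike. Between four and six of the six bushes are present, at first standing in the catch tray.
- bush3: pressed bush (a short thick-walled tube of dark grey compacted powder), 60 mm outside diameter, 24 mm bore, 46 mm long, about 0.35 kg; origin at its centre (half-way up the bore), z along the bore. Both ends are alike. Between four and six of the six bushes are present, at first standing in the catch tray.
- bush4: pressed bush (a short thick-walled tube of dark grey compacted powder), 60 mm outside diameter, 24 mm bore, 46 mm long, about 0.35 kg; origin at its centre (half-way up the bore), z along the bore. Both ends are alike. Between four and six of the six bushes are present, at first standing in the catch tray.
- bush5: pressed bush (a short thick-walled tube of dark grey compacted powder), 60 mm outside diameter, 24 mm bore, 46 mm long, about 0.35 kg; origin at its centre (half-way up the bore), z along the bore. Both ends are alike. Between four and six of the six bushes are present, at first standing in the catch tray.
- bush6: pressed bush (a short thick-walled tube of dark grey compacted powder), 60 mm outside diameter, 24 mm bore, 46 mm long, about 0.35 kg; origin at its centre (half-way up the bore), z along the bore. Both ends are alike. Between four and six of the six bushes are present, at first standing in the catch tray.
- sinter_tray: fixed black sintering tray with a sheet of white paper in it, where the bushes go: 330 mm (its x) by 220 mm (its y) outside, walls 6 mm thick and 22 mm high, floor 6 mm thick (so 318 x 208 mm inside); origin at the centre of its underside on the bench.
- catch_tray: fixed bright steel catch tray with a black rubber mat at the foot of the press chute: 270 mm (its x) by 200 mm (its y) outside, walls 4 mm thick and 20 mm high, floor 4 mm thick; origin at the centre of its underside on the bench.
- outfeed: fixed steel chute sloping down from the press to the catch tray, with a grey bridge across it. Origin on the bench under the catch tray's middle; x along the bridge (away from the robot), y up the chute, z up. The bridge spans x -163 to 95 mm, y 135 to 195 mm; all on it is under 177 mm high but knob and lever. The chute starts at y = 98 mm, 70 mm high with its sides, rising 1 in 4.
- knob (a joint): fence knob, a black wing knob on the near end of the bridge, turning about the vertical. Radians, 0 to 8.1, growing clockwise seen from above. It drives the fence rack by a pinion: 8 mm of pointer travel towards the outfeed's +x per radian, no backlash. Light friction (about 0.05 N m), stays where it is left.
- knob_grip (a point): point on the knob's axis at the height to grip its wing (207 mm above the bench). The wing is a bar 56 mm long (this frame's x) and 14 mm thick (y); its top is 12 mm above this point and its foot 22 mm below. z is up; the frame turns with the knob.
- pointer_tip (a point): tip of the thin dark steel pointer that is fixed to the fence rack and lies over the white scale; it moves along the outfeed's x. Frame parallel to the outfeed's.
- index_tip (a point): tip of the brass index clip on the edge of the white scale, facing the pointer tip from the other side, 4 mm from its path; it marks the setting for the next part, always some 10 to 48 mm to the +x side of where the pointer starts. It grips its rail (12 N to slide it). Frame parallel to the outfeed's; the pointer lines up when its tip has the same x here.
- clamp (a joint): black clamp lever at the far end of the bridge, turning about the vertical. Radians: 0 clamped (arm points up the chute, the outfeed's +y), 1.1 fully released; grows anticlockwise seen from above, towards the outfeed's -x. Friction about 0.12 N m, stays where it is left.
- lever_end (a point): centre of the lever's upright end pad, 14 mm thick (this frame's x, the way it swings), 30 mm long (y, along the arm), 26 mm tall (13 mm above and below this point), 202 mm above the bench, 60 mm from the lever's pivot. z is up; the frame turns with the lever.
- lever_pivot (a point): point on the lever's axis, at the height of lever_end.
- big_ring: bystander: large pressed ring lying flat on the bench, 130 mm outside, 26 mm high; origin at the centre of its underside.
- lube_bottle: bystander: white plastic bottle, 64 mm diameter, 130 mm tall; origin at the centre of its underside.
- brush: bystander: hand brush 220 mm long lying on the bench; origin under its middle, x along it.
Mind the look-alikes: they are no part of the job. What is shaped like the bush5 but pink or turquoise is not meant.

How it is judged:
By the outcome, as a careful person would: the job done as asked, in the order asked, and still so for the second after the job is handed in, with the robot touching nothing.
Of bush1, bush2, bush3, bush4, bush5, bush6 only 4 to 6 are there at a start; the rules pass over those that are not, and their reading is None.
At some moment in a run one of bush1, bush2, bush3, bush4, bush5, bush6 may be knocked a few centimetres aside while the robot is not near it.
It also fails if it takes over 210 s, if anything falls off the work surface, if the arm or the gripper's body presses on something with over 40 N, if the wrist force passes 120 N, or if a joint passes its speed limit or range.

## Working session

There is one attempt and no reset: what is moved stays moved. The work goes in short steps, Python scripts to look and compute and a tool call to move; the robot and the scene stay as the last step left them, time stands still between calls to the robot, and variables do not carry over. Pictures are saved under pics/ and viewed, at most 14 in all, crops included, and the job is handed in when it is done.

Besides the shell and the picture viewer there is one more tool, called after "Call:" as name(argument=value, ...), one argument or row to a line, values as JSON. servo_tool: Moves the arm, as the interface text tells. Its arguments: {"type":"object","properties":{"motion":{"type":"array","items":{"type":"array","items":{"type":"number"}}},"grip":{"type":"number"},"force":{"type":"number"}},"required":["motion"]}

```bash
mkdir -p pics; ls
cat > h.py <<'E'
import numpy as np, cv2
from rig import manip
from scipy.spatial.transform import Rotation as R
def rot(q): return R.from_quat([q[1],q[2],q[3],q[0]]).as_matrix()
def cam(n):
    c=manip.read_camera(n); c['R']=rot(c['orientation']); c['p']=np.array(c['position']); c['K']=np.array(c['intrinsics']); return c
def cloud(c):
    z=c['z_map']; v,u=np.mgrid[:384,:512]; K=c['K']
    P=np.stack([(u-K[0,2])/K[0,0]*z,(v-K[1,2])/K[1,1]*z,z],-1)
    W=P@c['R'].T+c['p']; W[z==0]=np.nan; return W
def proj(c,X):
    q=(np.atleast_2d(X)-c['p'])@c['R']; q=q@c['K'].T; return q[:,:2]/q[:,2:]
def ray(c,u,v,h):
    d=c['R']@np.array([(u-c['K'][0,2])/c['K'][0,0],(v-c['K'][1,2])/c['K'][1,1],1]); return c['p']+d*(h-c['p'][2])/d[2]
def save(n,im,s=1):
    cv2.imwrite('pics/'+n+'.png',cv2.cvtColor(cv2.resize(im,None,fx=s,fy=s,interpolation=cv2.INTER_CUBIC),cv2.COLOR_RGB2BGR))
E
python3 - <<'E'
from h import *
np.set_printoptions(precision=1,suppress=True)
print(manip.grip_depth, manip.sense())
for n in ['top','scene']:
    c=cam(n); save(n+'0',c['color'],1.55); W=cloud(c); print(n,c['p'],c['R'],c['K'])
    for t in ['bush1','sinter_tray','catch_tray','outfeed','knob','clamp','pointer_tip','index_tip','big_ring','lube_bottle','brush']:
        for m in manip.masks_of(n,t):
            print(t,round(m['confidence'],2),m['box'],np.nanmedian(W[m['region']],0), np.nanpercentile(W[m['region']],98,axis=0))
E
```

```text
pics
18.700000000000003 {'t': 0.0, 'joints': array([-1. ,  0.4,  0. , -0. , -1.2, -0.3]), 'joint_velocities': array([-0., -0.,  0.,  0.,  0., -0.]), 'tau': array([ -0. , -39.1,  18.7,   4.2,   0. ,  -0. ]), 'tcp_pos': array([ 206.4, -589.3,  221.4]), 'eef_rot': array([-0. , -0.2,  1. ,  0. ]), 'contact_force': array([-0.5, -0.3,  0.8]), 'moment': array([0., 0., 0.]), 'grasp_force': 0.0, 'width': 86.59202659506452}
top [ 260.4  -73.1 1517.7] [[ 0.  -1.   0.2]
 [-1.  -0.   0. ]
 [-0.  -0.2 -1. ]] [[459.8   0.  258.6]
 [  0.  459.8 182.9]
 [  0.    0.    1. ]]
bush1 0.87 [134.5, 133.7, 155.1, 150.4] [690.1 313.9  43.2] [720.2 340.5  51.5]
bush1 0.79 [204.5, 122.5, 222.9, 142.9] [724.9  87.6  44.3] [755.3 114.3  53.2]
bush1 0.77 [212.4, 188.0, 229.4, 204.8] [499.8  62.1  49.1] [527.7  87.6  56.4]
bush1 0.71 [187.1, 216.4, 205.3, 237.4] [411.3 136.4  48.3] [442.7 164.8  55.8]
bush1 0.59 [183.5, 192.3, 203.8, 209.5] [498.5 148.5  47.9] [526.  177.4  55.2]
bush1 0.58 [210.1, 214.8, 229.8, 233.0] [418.4  56.3  48.8] [446.6  85.   56.7]
bush1 0.54 [142.5, 271.7, 163.6, 294.4] [234.  265.4  43
[... 2878 characters left out ...]
[530.4  90.1  54.3]
pointer_tip 0.71 [326.4, 176.5, 413.9, 231.9] [443.  345.1 121.7] [595.  514.1 176.4]
pointer_tip 0.56 [299.0, 202.3, 317.3, 224.5] [503.7 151.4  45.8] [525.1 185.3  54.2]
pointer_tip 0.54 [324.6, 159.1, 512.0, 247.5] [434.4 534.9 131. ] [579.  817.1 204.1]
index_tip 0.49 [343.3, 161.9, 361.7, 175.3] [382.1 274.9 203.8] [394.2 300.3 220.7]
index_tip 0.38 [350.7, 208.9, 380.4, 211.2] [537.8 341.5 198.4] [549.7 375.2 217.7]
big_ring 0.91 [222.4, 258.0, 263.1, 296.6] [786.1 -45.4  25. ] [843.1  17.6  31. ]
lube_bottle 0.92 [302.1, 267.2, 326.9, 287.9] [759.4 199.3  88.7] [777.1 232.3 132.3]
brush 0.82 [116.3, 173.4, 139.6, 226.2] [ 575.1 -525.2   17.8] [ 647.4 -508.9   23.9]
```

View pics/top0.png

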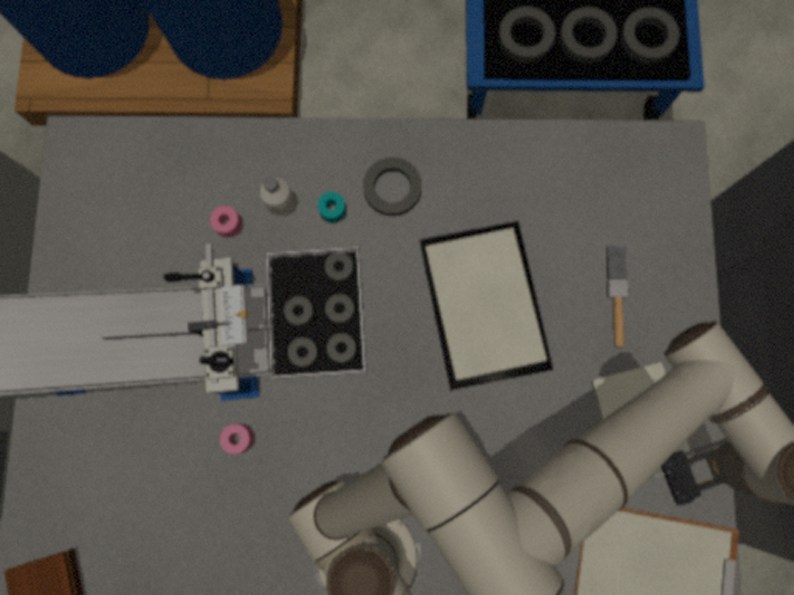

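```bash
cat > m.py <<'E'
from h import *
np.set_printoptions(precision=1,suppress=True)
def bushes():
    out=[]
    for n in ['top','scene']:
        c=cam(n); W=cloud(c)
        for m in manip.masks_of(n,'bush1'):
            w=W[m['region']]; w=w[(abs(w[:,2]-48)<8)]
            if len(w)<30: continue
            col=np.median(c['color'][m['region']],0)
            # ring top: enclosing circle
            (x,y),r=cv2.minEnclosingCircle(w[:,:2].astype(np.float32))
            out.append((n,round(m['confidence'],2),x,y,r,(np.percentile(w[:,:2],2,axis=0)+np.percentile(w[:,:2],98,axis=0))/2,np.median(w[:,2]),col))
    return out
if __name__=='__main__':
    for o in bushes(): print(*o)
    c=cam('top')
    for t in ['catch_tray','sinter_tray']:
        W=cloud(c); m=manip.masks_of('top',t)[0]['region']
        m=cv2.dilate(m.astype(np.uint8),np.ones((5,5)))>0
        w=W[m]; lo=(20.,26.) if t=='sinter_tray' else (17,25)
        w=w[(w[:,2]>lo[0])&(w[:,2]<lo[1])]
        print(t,cv2.minAreaRect(w[:,:2].astype(np.float32)),len(w))
    save('top_bridge',c['color'][150:270,60:210],5)
    c=cam('scene'); save('scene_bridge',c['color'][140:250,320:430],5)
E
python3 m.py
```

```text
top 0.79 419.3504333496094 57.04665756225586 29.640239715576172 [419.7  57.6] 49.61503928988839 [73. 71. 64.]
top 0.78 503.15234375 63.530452728271484 30.414989471435547 [502.8  62.6] 48.89677776817098 [70. 68. 62.]
top 0.73 410.4542236328125 137.68226623535156 30.13104820251465 [409.7 137.5] 49.382436935714054 [70. 69. 63.]
top 0.7 496.5446472167969 149.48484802246094 30.749591827392578 [496.6 149.7] 49.570030303215844 [67. 65. 59.]
top 0.7 233.21873474121094 267.32733154296875 29.917430877685547 [233.3 266.8] 45.38068621584398 [146.  95. 108.]
top 0.65 727.8947143554688 87.39517974853516 30.018335342407227 [728.   87.6] 46.099957205794226 [ 22. 106.  99.]
top 0.57 591.9114990234375 67.30963897705078 29.99968910217285 [591.8  67.2] 49.539452176601685 [65. 64. 58.]
top 0.54 691.9059448242188 316.60272216796875 29.632816314697266 [691.4 315.1] 45.91121205506852 [146.  87. 102.]
top 0.5 505.68646240234375 65.8165512084961 113.13249206542969 [503.2 103.2] 48.43742203793818 [27. 26. 25.]
scene 0.84 495.7955017089844 150.53213500976562 31.650959014892578 [496.9 149.8] 49.29351136783043 [6
[... 348 characters left out ...]
.  116.5]
scene 0.66 419.0663146972656 59.91682052612305 31.03197479248047 [419.5  59.1] 48.996388964563835 [64. 65. 61.]
scene 0.66 410.7135314941406 140.4140167236328 30.80939483642578 [410.3 138.2] 48.751650090502494 [62.5 63.5 59. ]
scene 0.55 695.109130859375 317.3826599121094 29.58698272705078 [694.9 316.7] 45.58293518154778 [164.  98. 117.]
scene 0.45 232.65611267089844 266.1810607910156 27.76603126525879 [230.9 266.4] 45.185388641325176 [152.  88. 105.]
catch_tray ((499.281494140625, 119.50760650634766), (270.5303039550781, 205.5239715576172), 4.141177654266357) 317
sinter_tray ((520.1972045898438, -244.65225219726562), (329.9930419921875, 219.98480224609375), 11.596443176269531) 374
```

View pics/top_bridge.png

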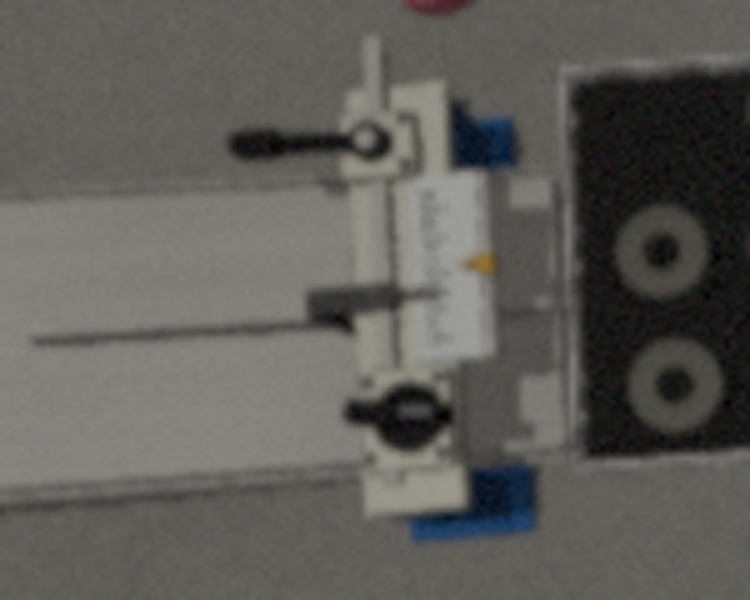

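View pics/scene_bridge.png

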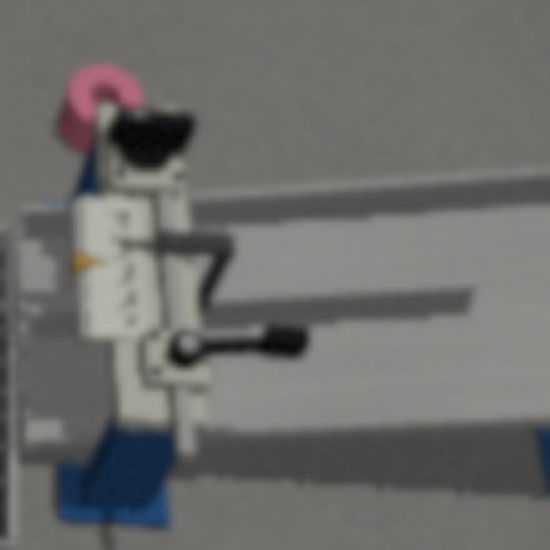

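Top view: catch tray at about (315,312) in the 1.55x picture with 5 dark grey bushes at (338,265), (298,310), (339,307), (302,351), (340,347). The look-alikes are pink at (225,220) and (236,438), turquoise at (331,206). All five grey ones in the tray are chosen; colour medians (grey ~65) confirm. The crops show the pointer tip at about (437,293), the brass clip tip at (463,263), the knob at (400,412) and the lever from (370,140) to (255,143).

```bash
cat > o.py <<'E'
from h import *
np.set_printoptions(precision=1,suppress=True)
O=np.array([499.3,119.5]); a=np.radians(4.14); X=np.array([np.cos(a),np.sin(a)]); Y=np.array([-X[1],X[0]])
def loc(W): d=W[...,:2]-O; return np.stack([d@X,d@Y,W[...,2]],-1)
def wor(x,y): return O+x*X+y*Y
E
python3 - <<'E'
from o import *
s=manip.sense(); np.set_printoptions(precision=4,suppress=True); print(s['tcp_pos'],s['eef_rot'],'\n',rot(s['eef_rot'])); np.set_printoptions(precision=1,suppress=True)
for n in ['top','scene']:
    c=cam(n); L=loc(cloud(c)); f=L.reshape(-1,3); f=f[~np.isnan(f[:,0])]
    b=f[(f[:,1]>120)&(f[:,1]<290)&(abs(f[:,0])<190)]
    k=b[(b[:,2]>211)&(b[:,0]<-60)]; print(n,'knob top',len(k),k.mean(0),cv2.minAreaRect(k[:,:2].astype(np.float32)))
    l=b[(b[:,2]>205)&(b[:,0]>-60)]; print('lever',len(l),l.mean(0),np.percentile(l,[2,98],axis=0),cv2.minAreaRect(l[:,:2].astype(np.float32)))
    e=l[l[:,1]>205]; 
    if len(e): print('end',len(e),e.mean(0),cv2.minAreaRect(e[:,:2].astype(np.float32)))
    br=b[(b[:,2]>120)&(b[:,2]<180)&(b[:,1]<200)]; print('bridge',np.percentile(br,[1,99],axis=0))
    hsv=cv2.cvtColor(c['color'],cv2.COLOR_RGB2HSV); m=(hsv[...,1]>120)&(hsv[...,0]>12)&(hsv[...,0]<32)&(abs(L[...,0])<100)&(L[...,1]>100)&(L[...,1]<200)
    v,u=np.nonzero(m); print('clip px',list(zip(u,v)),L[m].mean(0))
    # local frame coords of picture pixels near pointer
    if n=='top': r=slice(195,216),slice(140,160)
    else: r=slice(184,196),slice(334,364)
    print(c['color'][r].mean(-1).astype(int)); print('scale z',np.nanmedian(L[r][...,2]))
E
```

```text
[ 206.563  -589.8531  222.5374] [-0.     -0.1676  0.9859  0.    ] 
 [[-0.9438 -0.3304 -0.    ]
 [-0.3304  0.9438  0.    ]
 [ 0.      0.     -1.    ]]
top knob top 102 [-111.5  161.   217.8] ((-110.92744445800781, 160.43746948242188), (53.81641387939453, 14.722009658813477), 85.92640686035156)
lever 54 [ 50.2 240.4 213. ] [[ 44.6 226.5 205.4]
 [ 57.9 253.9 218.6]] ((50.78019714355469, 241.24717712402344), (13.190215110778809, 34.9288330078125), 3.7501869201660156)
end 54 [ 50.2 240.4 213. ] ((50.78019714355469, 241.24717712402344), (13.190215110778809, 34.9288330078125), 3.7501869201660156)
bridge [[-162.8  121.6  144.6]
 [ 108.6  198.2  178.9]]
clip px [(np.int64(156), np.int64(201)), (np.int64(157), np.int64(201)), (np.int64(158), np.int64(201)), (np.int64(155), np.int64(202)), (np.int64(156), np.int64(202)), (np.int64(157), np.int64(202)), (np.int64(158), np.int64(202)), (np.int64(155), np.int64(203)), (np.int64(156), np.int64(203)), (np.int64(157), np.int64(203)), (np.int64(158), np.int64(203))] [-21.8 118.2 167. ]
[[143 146 148 148 136 134 135 148 153 156 153 154 154 154 148 134 
[... 3266 characters left out ...]
66  76  79  71  67  68  69  73  75  73  60  49]
 [ 87 104 115 129 143 154 159 167 165 160 152 155 162 167 161 146 123  91
   92 113 120 114 106 100 103 114 117 109  78  47]
 [ 82  98 107 115 128 141 149 161 168 168 163 157 158 167 167 158 141 108
  105 127 138 140 138 127 125 133 132 116  77  41]
 [ 78  90 103 121 148 161 165 170 173 172 162 148 145 163 168 162 149 117
  106 129 141 147 151 147 144 140 131 102  61  35]
 [ 80  94 117 141 164 172 175 175 176 174 162 142 143 163 168 162 150 118
  103 127 142 148 154 156 151 141 118  81  43  42]
 [ 86 103 130 152 169 175 176 176 175 171 157 139 148 165 167 161 152 121
   99 125 140 147 154 157 154 137 104  61  36  56]]
scale z 161.75267261436693
```

Call:
servo_tool(
  motion=[
    [0, 0, 0, 0, 0, -8.57],
    [0, 0, 0, 0, 0, -8.57],
    [0, 0, 0, 0, 0, -8.57],
    [-0.0461, 0.012, 0.0064, 0, 0, 0],
    [-0.0461, 0.012, 0.0064, 0, 0, 0],
    [-0.0461, 0.012, 0.0064, 0, 0, 0],
    [-0.0461, 0.012, 0.0064, 0, 0, 0],
    [-0.0461, 0.012, 0.0064, 0, 0, 0],
    [-0.0461, 0.012, 0.0064, 0, 0, 0],
    [-0.0461, 0.012, 0.0064, 0, 0, 0],
    [-0.0461, 0.012, 0.0064, 0, 0, 0],
    [-0.0461, 0.012, 0.0064, 0, 0, 0],
    [-0.0461, 0.012, 0.0064, 0, 0, 0],
    [-0.0461, 0.012, 0.0064, 0, 0, 0],
    [-0.0461, 0.012, 0.0064, 0, 0, 0],
    [-0.0461, 0.012, 0.0064, 0, 0, 0],
    [-0.0461, 0.012, 0.0064, 0, 0, 0],
    [-0.0461, 0.012, 0.0064, 0, 0, 0],
    [-0.0461, 0.012, 0.0064, 0, 0, 0],
  ],
  grip=-1,
)

```text
t: 4.08
tcp_pos: [593.1, 69.0, 120.1]
eef_rot: [0.0, -0.383, 0.924, -0.0]
contact_force: [0.4, 0.3, -0.2]
width: 87.1
grasp_force: 0.0
```

```bash
cat > d.py <<'E'
# d.py X Y [Z]: from measured pose, tool-frame shift (m) to world point (mm)
import sys
from h import *
s=manip.sense(); T=rot(s['eef_rot']); p=s['tcp_pos']
np.set_printoptions(precision=4,suppress=True)
t=np.array([float(x) for x in sys.argv[1:4]])
print(s['t'],p,T[:,1],'shift m',T.T@(t-p)/1000, 'F',s['contact_force'],s['width'],s['grasp_force'])
E
python3 d.py 592 67.5 24
python3 - <<'E'
import numpy as np
O=np.array([520.2,-244.7]);a=np.radians(11.6);X=np.array([np.cos(a),np.sin(a)]);Y=np.array([-X[1],X[0]])
for x in(-100,0,100):
  for y in (-50,50): print(x,y,O+x*X+y*Y)
E
```

```text
4.075 [593.0926  69.017  120.1219] [-0.7074  0.7068 -0.0003] shift m [ 0.0019 -0.0003  0.0961] F [ 0.4103  0.3061 -0.167 ] 87.11847546669301 0.0
-100 -50 [ 432.2963711  -313.78655459]
-100 50 [ 412.18857898 -215.82902963]
0 -50 [ 530.25389606 -293.67876248]
0 50 [ 510.14610394 -195.72123752]
100 -50 [ 628.21142102 -273.57097037]
100 50 [ 608.1036289  -175.61344541]
```

Call:
servo_tool(
  motion=[
    [0.001, 0, 0.03, 0, 0, 0],
    [0.001, 0, 0.03, 0, 0, 0],
    [0, 0, 0.02, 0, 0, 0],
    [0, 0, 0.01, 0, 0, 0],
    [0, 0, 0.006, 0, 0, 0],
    [0, 0, 0, 0, 0, 0],
  ],
)

```text
t: 4.82
tcp_pos: [591.1, 66.1, 24.4]
eef_rot: [0.0, -0.383, 0.924, -0.0]
contact_force: [-0.4, 0.1, -0.1]
width: 86.9
grasp_force: 0.0
```

Call:
servo_tool(
  motion=[
    [0, 0, 0, 0, 0, 0],
    [0, 0, 0, 0, 0, 0],
    [0, 0, 0, 0, 0, 0],
    [0, 0, 0, 0, 0, 0],
    [0, 0, 0, 0, 0, 0],
    [0, 0, 0, 0, 0, 0],
    [0, 0, 0, 0, 0, 0],
    [0, 0, 0, 0, 0, 0],
  ],
  grip=1,
  force=15,
)

```text
t: 5.82
tcp_pos: [590.8, 66.2, 24.4]
eef_rot: [-0.0, -0.383, 0.924, 0.0]
contact_force: [-3.2, 2.5, 5.4]
width: 59.8
grasp_force: 15.0
```

Call:
servo_tool(
  motion=[
    [0, 0, -0.01, 0, 0, 0],
    [0, 0, -0.03, 0, 0, 0],
    [0, 0, -0.04, 0, 0, 0],
    [0.0267, -0.0333, -0.002, 0, 0, 0],
    [0.0267, -0.0333, 0, 0, 0, 0],
    [0.0267, -0.0333, 0, 0, 0, 0],
    [0.0267, -0.0333, 0, 0, 0, 0],
    [0.0267, -0.0333, 0, 0, 0, 0],
    [0.0267, -0.0333, 0, 0, 0, 0],
    [0.0267, -0.0333, 0, 0, 0, 0],
    [0.0267, -0.0333, 0, 0, 0, 0],
    [0, 0, 0.025, 0, 0, 0],
    [0, 0, 0.025, 0, 0, 0],
    [0, 0, 0.01, 0, 0, 0],
    [0, 0, 0, 0, 0, 0],
  ],
)

```text
t: 7.7
tcp_pos: [627.7, -273.3, 45.1]
eef_rot: [-0.001, -0.383, 0.924, 0.001]
contact_force: [0.5, -0.1, -2.7]
width: 59.5
grasp_force: 15.0
```

```bash
python3 d.py 628.2 -273.6 26.4
```

```text
7.7 [ 627.6819 -273.274    45.1442] [-0.7073  0.7069  0.0017] shift m [-0.0002 -0.0006  0.0187] F [ 0.5298 -0.0798 -2.721 ] 59.494653131169564 14.99993039527908
```

Call:
servo_tool(
  motion=[
    [0, 0, 0.008, 0, 0, 0],
    [0, 0, 0.005, 0, 0, 0],
    [0, 0, 0.002, 0, 0, 0],
    [0, 0, 0.001, 0, 0, 0],
    [0, 0, 0.001, 0, 0, 0],
    [0, 0, 0.001, 0, 0, 0],
    [0, 0, 0, 0, 0, 0],
    [0, 0, 0, 0, 0, 0],
  ],
)

```text
t: 8.7
tcp_pos: [628.3, -273.3, 28.2]
eef_rot: [0.0, -0.383, 0.924, -0.0]
contact_force: [-0.4, -0.6, -3.4]
width: 59.7
grasp_force: 15.0
```

Call:
servo_tool(
  motion=[
    [0, 0, 0.0007, 0, 0, 0],
    [0, 0, 0.0007, 0, 0, 0],
    [0, 0, 0.0006, 0, 0, 0],
    [0, 0, 0.0004, 0, 0, 0],
    [0, 0, 0, 0, 0, 0],
    [0, 0, 0, 0, 0, 0],
  ],
)

```text
t: 9.45
tcp_pos: [628.2, -273.3, 26.5]
eef_rot: [0.0, -0.383, 0.924, -0.0]
contact_force: [-2.7, 1.5, 2.7]
width: 59.3
grasp_force: 15.0
```

Call:
servo_tool(
  motion=[
    [0, 0, 0, 0, 0, 0],
    [0, 0, 0, 0, 0, 0],
    [0, 0, 0, 0, 0, 0],
    [0, 0, 0, 0, 0, 0],
    [0, 0, -0.01, 0, 0, 0],
    [0, 0, -0.03, 0, 0, 0],
    [0, 0, -0.04, 0, 0, 0],
    [-0.0187, 0.0408, 0, 0, 0, 0],
    [-0.0187, 0.0408, 0, 0, 0, 0],
    [-0.0187, 0.0408, 0, 0, 0, 0],
    [-0.0187, 0.0408, 0, 0, 0, 0],
    [-0.0187, 0.0408, 0, 0, 0, 0],
    [-0.0187, 0.0408, 0, 0, 0, 0],
    [-0.0187, 0.0408, 0, 0, 0, 0],
    [-0.0187, 0.0408, 0, 0, 0, 0],
    [0, 0, 0, 0, 0, 0],
  ],
  grip=-1,
)

```text
t: 11.45
tcp_pos: [502.9, 65.6, 106.9]
eef_rot: [0.001, -0.385, 0.923, 0.0]
contact_force: [0.9, -0.2, -1.3]
width: 87.0
grasp_force: 0.0
```

```bash
python3 d.py 503 63.5 24.4
python3 - <<'E'
from m import *
for o in bushes(): print(*o)
E
```

```text
11.45 [502.8996  65.6153 106.882 ] [-0.7104  0.7038 -0.0007] shift m [ 0.0016 -0.0015  0.0825] F [ 0.8989 -0.1813 -1.331 ] 86.96774181658225 0.0
top 0.6 494.1184387207031 56.04723358154297 25.15203285217285 [491.8  53.8] 49.32581516404002 [37. 37. 33.]
top 0.55 693.4835815429688 316.0083923339844 29.44826316833496 [693.3 314.6] 46.07650408753193 [143.  86. 100.]
top 0.53 419.0614013671875 57.16513442993164 29.585159301757812 [419.3  57.5] 49.098961456088546 [69. 68. 61.]
top 0.52 630.0233764648438 -272.4338073730469 29.48792839050293 [ 630.1 -270.1] 51.37494332213032 [68. 67. 60.]
top 0.51 728.6487426757812 88.06878662109375 30.531463623046875 [728.8  88.9] 45.40613760468739 [ 21.  107.5 100. ]
top 0.49 410.19921875 137.81178283691406 30.141515731811523 [409.3 137.3] 49.51887070067073 [38. 37. 33.]
scene 0.76 693.9404296875 317.1412353515625 29.428607940673828 [695.2 316.1] 45.43246520118487 [162.5  97.5 115.5]
scene 0.69 411.92340087890625 138.56497192382812 28.95708465576172 [417.6 140.1] 48.704606986420686 [38. 39. 36.]
scene 0.63 630.1712036132812 -271.9132080078125 30.219728469848633 [ 631.3 -270.2] 50.552997839563886 [71. 71. 66.]
scene 0.6 503.79107666015625 64.38455200195312 29.002424240112305 [504.6  66. ] 49.30956588942786 [40. 41. 38.]
scene 0.59 729.504150390625 87.36067199707031 30.267536163330078 [729.1  88.5] 45.67108126631092 [ 24. 123. 118.]
scene 0.55 495.2620544433594 150.758544921875 30.644264221191406 [496.7 150.1] 49.024549097697445 [43. 43. 41.]
scene 0.5 231.69412231445312 268.6009826660156 31.604557037353516 [230.1 268.9] 46.256804955966345 [151.  90. 105.]
```

Call:
servo_tool(
  motion=[
    [0, 0, 0.03, 0, 0, 0],
    [0, 0, 0.03, 0, 0, 0],
    [0, 0, 0.014, 0, 0, 0],
    [0, 0, 0.0076, 0, 0, 0],
    [0, 0, 0, 0, 0, 0],
  ],
)

```text
t: 12.28
tcp_pos: [503.5, 63.1, 24.2]
eef_rot: [0.0, -0.383, 0.924, -0.0]
contact_force: [-0.2, -0.3, 0.6]
width: 86.7
grasp_force: 0.0
```

Call:
servo_tool(
  motion=[
    [0, 0, 0, 0, 0, 0],
    [0, 0, 0, 0, 0, 0],
    [0, 0, 0, 0, 0, 0],
    [0, 0, 0, 0, 0, 0],
    [0, 0, 0, 0, 0, 0],
    [0, 0, 0, 0, 0, 0],
  ],
  grip=1,
)

```text
t: 13.02
tcp_pos: [503.0, 63.5, 24.5]
eef_rot: [-0.0, -0.383, 0.924, 0.0]
contact_force: [-3.5, 2.1, 5.0]
width: 59.6
grasp_force: 15.0
```

Call:
servo_tool(
  motion=[
    [0, 0, -0.01, 0, 0, 0],
    [0, 0, -0.03, 0, 0, 0],
    [0, 0, -0.04, 0, 0, 0],
    [0.0158, -0.0405, 0, 0, 0, 0],
    [0.0158, -0.0405, 0, 0, 0, 0],
    [0.0158, -0.0405, 0, 0, 0, 0],
    [0.0158, -0.0405, 0, 0, 0, 0],
    [0.0158, -0.0405, 0, 0, 0, 0],
    [0.0158, -0.0405, 0, 0, 0, 0],
    [0, 0, 0.03, 0, 0, 0],
    [0, 0, 0.025, 0, 0, 0],
    [0, 0, 0.012, 0, 0, 0],
    [0, 0, 0.006, 0, 0, 0],
    [0, 0, 0.003, 0, 0, 0],
    [0, 0, 0, 0, 0, 0],
    [0, 0, 0.0006, 0, 0, 0],
    [0, 0, 0.0006, 0, 0, 0],
    [0, 0, 0.0006, 0, 0, 0],
    [0, 0, 0.0004, 0, 0, 0],
    [0, 0, 0, 0, 0, 0],
  ],
)

```text
t: 15.52
tcp_pos: [608.1, -175.6, 26.6]
eef_rot: [0.0, -0.383, 0.924, -0.0]
contact_force: [-1.0, 1.4, 1.3]
width: 59.1
grasp_force: 15.0
```

Call:
servo_tool(
  motion=[
    [0, 0, 0, 0, 0, 0],
    [0, 0, 0, 0, 0, 0],
    [0, 0, 0, 0, 0, 0],
    [0, 0, 0, 0, 0, 0],
    [0, 0, -0.01, 0, 0, 0],
    [0, 0, -0.03, 0, 0, 0],
    [0, 0, -0.04, 0, 0, 0],
    [-0.0044, 0.0426, 0, 0, 0, 0],
    [-0.0044, 0.0426, 0, 0, 0, 0],
    [-0.0044, 0.0426, 0, 0, 0, 0],
    [-0.0044, 0.0426, 0, 0, 0, 0],
    [-0.0044, 0.0426, 0, 0, 0, 0],
    [-0.0044, 0.0426, 0, 0, 0, 0],
    [-0.0044, 0.0426, 0, 0, 0, 0],
    [0, 0, 0, 0, 0, 0],
    [0, 0, 0, 0, 0, 0],
  ],
  grip=-1,
)

```text
t: 17.52
tcp_pos: [419.6, 57.3, 106.7]
eef_rot: [0.001, -0.383, 0.924, -0.0]
contact_force: [-0.8, 0.2, 0.2]
width: 86.7
grasp_force: 0.0
```

```bash
python3 d.py 419 57.5 24.4
python3 - <<'E'
from m import *
for o in bushes(): print(*o[:7])
E
```

```text
17.525 [419.6123  57.2944 106.6872] [-0.7078  0.7064 -0.0008] shift m [0.0004 0.0006 0.0823] F [-0.7565  0.1911  0.2246] 86.65448872728983 0.0
top 0.88 694.3709716796875 315.3851013183594 30.417306900024414 [692.6 316.5] 45.427817330504695
top 0.78 630.9952392578125 -272.43707275390625 30.545076370239258 [ 630.3 -271.8] 51.06590393153397
top 0.69 727.9320678710938 87.6134262084961 29.640172958374023 [727.2  87.7] 46.09691363690581
top 0.4 509.7904968261719 165.54119873046875 17.38982391357422 [509.3 165.1] 50.3630438401558
scene 0.76 629.0921630859375 -273.16656494140625 31.612659454345703 [ 630.3 -271.1] 51.184369080808324
scene 0.71 497.1304931640625 150.01292419433594 30.239028930664062 [499.1 149.4] 49.056409703202576
scene 0.65 728.8637084960938 86.42240905761719 30.228153228759766 [728.8  87.3] 45.97173486874635
scene 0.62 606.931640625 -174.9755401611328 30.620582580566406 [ 607.3 -174.7] 51.54853040457965
scene 0.6 419.0923156738281 60.520416259765625 31.027019500732422 [420.2  59.1] 49.00485418356959
scene 0.58 233.9261932373047 266.3921203613281 27.25528335571289 [231.9 265.4] 45.234699870429836
scene 0.57 409.318359375 136.6126251220703 31.800622940063477 [410.5 137.8] 49.55084808404149
scene 0.57 693.6450805664062 317.7921447753906 30.042978286743164 [693.7 317.7] 45.540158005281
```

Call:
servo_tool(
  motion=[
    [0, 0, 0.03, 0, 0, 0],
    [0, 0, 0.03, 0, 0, 0],
    [0, 0, 0.014, 0, 0, 0],
    [0, 0, 0.0076, 0, 0, 0],
    [0, 0, 0, 0, 0, 0],
  ],
)

```text
t: 18.35
tcp_pos: [419.0, 56.7, 24.1]
eef_rot: [-0.0, -0.382, 0.924, -0.0]
contact_force: [0.3, -0.1, 0.4]
width: 87.2
grasp_force: 0.0
```

Call:
servo_tool(
  motion=[
    [0, 0, 0, 0, 0, 0],
    [0, 0, 0, 0, 0, 0],
    [0, 0, 0, 0, 0, 0],
    [0, 0, 0, 0, 0, 0],
    [0, 0, 0, 0, 0, 0],
    [0, 0, 0, 0, 0, 0],
  ],
  grip=1,
)

```text
t: 19.1
tcp_pos: [418.9, 57.2, 24.6]
eef_rot: [0.0, -0.383, 0.924, 0.0]
contact_force: [-2.9, 1.6, 6.0]
width: 59.9
grasp_force: 15.0
```

Call:
servo_tool(
  motion=[
    [0, 0, -0.01, 0, 0, 0],
    [0, 0, -0.03, 0, 0, 0],
    [0, 0, -0.04, 0, 0, 0],
    [0.0212, -0.0408, 0, 0, 0, 0],
    [0.0212, -0.0408, 0, 0, 0, 0],
    [0.0212, -0.0408, 0, 0, 0, 0],
    [0.0212, -0.0408, 0, 0, 0, 0],
    [0.0212, -0.0408, 0, 0, 0, 0],
    [0.0212, -0.0408, 0, 0, 0, 0],
    [0.0212, -0.0408, 0, 0, 0, 0],
    [0.0212, -0.0408, 0, 0, 0, 0],
    [0, 0, 0.03, 0, 0, 0],
    [0, 0, 0.028, 0, 0, 0],
    [0, 0, 0.012, 0, 0, 0],
    [0, 0, 0.005, 0, 0, 0],
    [0, 0, 0, 0, 0, 0],
    [0, 0, 0.001, 0, 0, 0],
    [0, 0, 0.0006, 0, 0, 0],
    [0, 0, 0.0006, 0, 0, 0],
    [0, 0, 0.0006, 0, 0, 0],
  ],
)

```text
t: 21.6
tcp_pos: [529.9, -293.7, 26.8]
eef_rot: [0.0, -0.383, 0.924, -0.0]
contact_force: [0.2, 0.6, 0.6]
width: 59.8
grasp_force: 15.0
```

Call:
servo_tool(
  motion=[
    [0, 0, 0.0004, 0, 0, 0],
    [0, 0, 0, 0, 0, 0],
    [0, 0, 0, 0, 0, 0],
  ],
)

```text
t: 21.98
tcp_pos: [529.9, -293.7, 26.7]
eef_rot: [0.0, -0.383, 0.924, -0.0]
contact_force: [-1.4, 1.6, 2.7]
width: 59.8
grasp_force: 15.0
```

Call:
servo_tool(
  motion=[
    [0, 0, 0, 0, 0, 0],
    [0, 0, 0, 0, 0, 0],
    [0, 0, 0, 0, 0, 0],
    [0, 0, 0, 0, 0, 0],
    [0, 0, -0.01, 0, 0, 0],
    [0, 0, -0.03, 0, 0, 0],
    [0, 0, -0.04, 0, 0, 0],
    [-0.0219, 0.039, 0, 0, 0, 0],
    [-0.0219, 0.039, 0, 0, 0, 0],
    [-0.0219, 0.039, 0, 0, 0, 0],
    [-0.0219, 0.039, 0, 0, 0, 0],
    [-0.0219, 0.039, 0, 0, 0, 0],
    [-0.0219, 0.039, 0, 0, 0, 0],
    [-0.0219, 0.039, 0, 0, 0, 0],
    [-0.0219, 0.039, 0, 0, 0, 0],
    [-0.0219, 0.039, 0, 0, 0, 0],
    [-0.0219, 0.039, 0, 0, 0, 0],
    [0, 0, 0, 0, 0, 0],
    [0, 0, 0, 0, 0, 0],
  ],
  grip=-1,
)

```text
t: 24.35
tcp_pos: [408.8, 136.9, 106.6]
eef_rot: [0.0, -0.383, 0.924, 0.0]
contact_force: [-0.8, -0.7, 0.1]
width: 87.0
grasp_force: 0.0
```

```bash
python3 d.py 409.5 137 24.4
python3 - <<'E'
from m import *
for o in bushes(): print(*o[:7])
E
```

```text
24.35 [408.8467 136.9315 106.5667] [-0.7076  0.7067 -0.0001] shift m [-0.0005 -0.0004  0.0822] F [-0.7564 -0.6566  0.0857] 87.02283624246209 0.0
top 0.87 629.94677734375 -272.6382141113281 29.667095184326172 [ 628.9 -270.7] 51.18236933654384
top 0.85 530.5758666992188 -294.8609313964844 30.840518951416016 [ 530.7 -293.7] 51.373662534613004
top 0.79 693.2290649414062 315.8282165527344 28.72210693359375 [692.4 315.6] 45.70623316757474
top 0.76 607.4228515625 -176.75086975097656 28.98878288269043 [ 607.3 -174.2] 50.91669563429912
top 0.61 728.1950073242188 87.19056701660156 30.859743118286133 [728.1  87.5] 46.116898924093675
top 0.43 240.9207763671875 252.94564819335938 23.704193115234375 [241.  252.8] 45.66826043506694
top 0.42 398.27947998046875 125.63490295410156 22.19211196899414 [396.7 125.1] 48.934229310802266
scene 0.83 530.9647827148438 -292.5670166015625 30.01906394958496 [ 532.1 -291.5] 50.96388164805785
scene 0.83 629.1332397460938 -272.29827880859375 30.72161102294922 [ 630.  -271.3] 51.18059056459447
scene 0.8 411.8203430175781 140.2591094970703 30.820491790771484 [413.7 139.9] 49.06249693378709
scene 0.73 496.507568359375 149.75152587890625 30.25482940673828 [497.  150.3] 49.457008520162844
scene 0.64 692.1228637695312 316.825927734375 30.96063232421875 [693.6 317.9] 45.50555796608228
scene 0.57 727.942138671875 88.13597869873047 30.328231811523438 [728.   88.3] 45.50695828318021
scene 0.49 607.602783203125 -177.15887451171875 31.702552795410156 [ 608.2 -175.1] 51.55135204286785
scene 0.48 231.69644165039062 269.07513427734375 29.268754959106445 [230.7 272.8] 45.036728915249114
```

Call:
servo_tool(
  motion=[
    [0, 0, 0.03, 0, 0, 0],
    [0, 0, 0.03, 0, 0, 0],
    [0, 0, 0.014, 0, 0, 0],
    [0, 0, 0.008, 0, 0, 0],
    [0, 0, 0, 0, 0, 0],
  ],
)

```text
t: 25.18
tcp_pos: [408.9, 136.5, 23.9]
eef_rot: [-0.0, -0.382, 0.924, -0.0]
contact_force: [-0.3, 0.3, 0.6]
width: 86.9
grasp_force: 0.0
```

Call:
servo_tool(
  motion=[
    [0, 0, 0, 0, 0, 0],
    [0, 0, 0, 0, 0, 0],
    [0, 0, 0, 0, 0, 0],
    [0, 0, 0, 0, 0, 0],
    [0, 0, 0, 0, 0, 0],
    [0, 0, 0, 0, 0, 0],
  ],
  grip=1,
)

```text
t: 25.92
tcp_pos: [408.9, 137.2, 24.5]
eef_rot: [0.0, -0.383, 0.924, 0.0]
contact_force: [-1.6, 1.5, 5.7]
width: 59.4
grasp_force: 15.0
```

Call:
servo_tool(
  motion=[
    [0, 0, -0.01, 0, 0, 0],
    [0, 0, -0.03, 0, 0, 0],
    [0, 0, -0.04, 0, 0, 0],
    [0.0205, -0.0384, 0, 0, 0, 0],
    [0.0205, -0.0384, 0, 0, 0, 0],
    [0.0205, -0.0384, 0, 0, 0, 0],
    [0.0205, -0.0384, 0, 0, 0, 0],
    [0.0205, -0.0384, 0, 0, 0, 0],
    [0.0205, -0.0384, 0, 0, 0, 0],
    [0.0205, -0.0384, 0, 0, 0, 0],
    [0.0205, -0.0384, 0, 0, 0, 0],
    [0, 0, 0.03, 0, 0, 0],
    [0, 0, 0.028, 0, 0, 0],
    [0, 0, 0.012, 0, 0, 0],
    [0, 0, 0.005, 0, 0, 0],
    [0, 0, 0, 0, 0, 0],
    [0, 0, 0.001, 0, 0, 0],
    [0, 0, 0.0006, 0, 0, 0],
    [0, 0, 0.0006, 0, 0, 0],
    [0, 0, 0.0006, 0, 0, 0],
  ],
)

```text
t: 28.42
tcp_pos: [510.2, -196.2, 26.5]
eef_rot: [0.0, -0.383, 0.924, -0.0]
contact_force: [0.4, 0.6, 1.3]
width: 60.2
grasp_force: 15.0
```

Call:
servo_tool(
  motion=[
    [0, 0, 0.0004, 0, 0, 0],
    [0, 0, 0, 0, 0, 0],
    [0, 0, 0, 0, 0, 0],
  ],
)

```text
t: 28.8
tcp_pos: [510.3, -196.3, 26.5]
eef_rot: [0.0, -0.383, 0.924, -0.0]
contact_force: [-2.4, 1.7, 3.6]
width: 59.6
grasp_force: 15.0
```

Call:
servo_tool(
  motion=[
    [0, 0, 0, 0, 0, 0],
    [0, 0, 0, 0, 0, 0],
    [0, 0, 0, 0, 0, 0],
    [0, 0, 0, 0, 0, 0],
    [0, 0, -0.01, 0, 0, 0],
    [0, 0, -0.03, 0, 0, 0],
    [0, 0, -0.04, 0, 0, 0],
    [-0.0293, 0.0318, 0, 0, 0, 0],
    [-0.0293, 0.0318, 0, 0, 0, 0],
    [-0.0293, 0.0318, 0, 0, 0, 0],
    [-0.0293, 0.0318, 0, 0, 0, 0],
    [-0.0293, 0.0318, 0, 0, 0, 0],
    [-0.0293, 0.0318, 0, 0, 0, 0],
    [-0.0293, 0.0318, 0, 0, 0, 0],
    [-0.0293, 0.0318, 0, 0, 0, 0],
    [0, 0, 0, 0, 0, 0],
    [0, 0, 0, 0, 0, 0],
  ],
  grip=-1,
)

```text
t: 30.92
tcp_pos: [495.8, 149.3, 106.3]
eef_rot: [0.0, -0.383, 0.924, 0.0]
contact_force: [0.1, -0.1, -0.8]
width: 87.2
grasp_force: 0.0
```

```bash
python3 d.py 496 149.5 24.4
python3 - <<'E'
from m import *
for o in bushes(): print(*o[:7])
E
```

```text
30.925 [495.7737 149.2853 106.2943] [-0.7075  0.7067  0.    ] shift m [-0.0003 -0.      0.0819] F [ 0.1458 -0.1308 -0.8245] 87.15699982405314 0.0
top 0.85 728.1172485351562 88.04031372070312 30.15487289428711 [727.8  87.8] 45.82887341132778
top 0.8 608.7675170898438 -175.84039306640625 30.426782608032227 [ 608.4 -175. ] 51.50125657690705
top 0.79 694.6888427734375 315.9056091308594 30.68941879272461 [693.5 315.8] 45.505240654668455
top 0.77 630.8978881835938 -272.6960144042969 30.68638038635254 [ 629.9 -273. ] 51.717166726562255
top 0.71 511.7731018066406 -195.21852111816406 29.17475128173828 [ 511.6 -194.1] 50.89892551742378
top 0.67 489.7290954589844 141.359619140625 26.199785232543945 [487.2 140.2] 49.536585264944165
top 0.54 530.5333862304688 -294.19140625 30.136323928833008 [ 530.2 -293.2] 51.2970356565113
scene 0.76 510.8291931152344 -194.81414794921875 30.751787185668945 [ 511.9 -194.2] 51.08557096030222
scene 0.76 727.546875 88.19659423828125 30.02102279663086 [728.1  87.9] 45.69474955069927
scene 0.74 756.712158203125 199.951416015625 29.262163162231445 [762.6 199.3] 47.48730320612913
scene 0.7 631.4642944335938 -271.6316223144531 29.63553237915039 [ 632.1 -271.2] 50.870243684394836
scene 0.61 497.4603271484375 151.52630615234375 29.657901763916016 [498.4 153.3] 49.499976341623324
scene 0.6 693.9212646484375 317.82476806640625 31.008323669433594 [693.9 316.7] 45.446724955124864
scene 0.58 238.79931640625 272.0957946777344 27.157745361328125 [240.1 272.2] 46.082861212579814
scene 0.55 608.9102783203125 -174.32974243164062 30.769195556640625 [ 608.  -174.5] 51.082474346408844
scene 0.52 529.5467529296875 -293.5759582519531 31.27470588684082 [ 531.2 -291.9] 51.41744287423728
```

Call:
servo_tool(
  motion=[
    [0, 0, 0.03, 0, 0, 0],
    [0, 0, 0.03, 0, 0, 0],
    [0, 0, 0.014, 0, 0, 0],
    [0, 0, 0.0078, 0, 0, 0],
    [0, 0, 0, 0, 0, 0],
  ],
)

```text
t: 31.75
tcp_pos: [496.2, 149.3, 24.2]
eef_rot: [0.0, -0.383, 0.924, -0.0]
contact_force: [0.5, -0.4, -0.5]
width: 87.3
grasp_force: 0.0
```

Call:
servo_tool(
  motion=[
    [0, 0, 0, 0, 0, 0],
    [0, 0, 0, 0, 0, 0],
    [0, 0, 0, 0, 0, 0],
    [0, 0, 0, 0, 0, 0],
    [0, 0, 0, 0, 0, 0],
    [0, 0, 0, 0, 0, 0],
  ],
  grip=1,
)

```text
t: 32.5
tcp_pos: [496.0, 149.6, 24.5]
eef_rot: [0.0, -0.383, 0.924, 0.0]
contact_force: [-0.8, 1.6, 4.2]
width: 59.0
grasp_force: 15.0
```

Call:
servo_tool(
  motion=[
    [0, 0, -0.01, 0, 0, 0],
    [0, 0, -0.03, 0, 0, 0],
    [0, 0, -0.04, 0, 0, 0],
    [0.0373, -0.0282, 0, 0, 0, 0],
    [0.0373, -0.0282, 0, 0, 0, 0],
    [0.0373, -0.0282, 0, 0, 0, 0],
    [0.0373, -0.0282, 0, 0, 0, 0],
    [0.0373, -0.0282, 0, 0, 0, 0],
    [0.0373, -0.0282, 0, 0, 0, 0],
    [0.0373, -0.0282, 0, 0, 0, 0],
    [0.0373, -0.0282, 0, 0, 0, 0],
    [0.0373, -0.0282, 0, 0, 0, 0],
    [0.0373, -0.0282, 0, 0, 0, 0],
    [0, 0, 0.03, 0, 0, 0],
    [0, 0, 0.028, 0, 0, 0],
    [0, 0, 0.012, 0, 0, 0],
    [0, 0, 0.005, 0, 0, 0],
    [0, 0, 0, 0, 0, 0],
  ],
)

```text
t: 34.75
tcp_pos: [432.1, -313.8, 29.6]
eef_rot: [0.0, -0.383, 0.924, -0.0]
contact_force: [0.8, -0.4, -2.9]
width: 59.6
grasp_force: 15.0
```

Call:
servo_tool(
  motion=[
    [0, 0, 0.001, 0, 0, 0],
    [0, 0, 0.0006, 0, 0, 0],
    [0, 0, 0.0006, 0, 0, 0],
    [0, 0, 0.0006, 0, 0, 0],
    [0, 0, 0.0004, 0, 0, 0],
    [0, 0, 0, 0, 0, 0],
    [0, 0, 0, 0, 0, 0],
  ],
)

```text
t: 35.62
tcp_pos: [431.8, -313.8, 26.5]
eef_rot: [0.0, -0.383, 0.924, -0.0]
contact_force: [-2.1, 1.5, 4.6]
width: 59.7
grasp_force: 15.0
```

Call:
servo_tool(
  motion=[
    [0, 0, 0, 0, 0, 0],
    [0, 0, 0, 0, 0, 0],
    [0, 0, 0, 0, 0, 0],
    [0, 0, 0, 0, 0, 0],
    [0, 0, -0.01, 0, 0, 0],
    [0, 0, -0.03, 0, 0, 0],
    [0, 0, -0.05, 0, 0, 0],
    [0, 0, -0.05, 0, 0, 0],
    [0, 0, -0.05, 0, 0, 0],
    [0, 0, -0.05, 0, 0, 0],
    [0, 0, 0, 0, 0, 0],
  ],
  grip=-1,
)

```text
t: 37.0
tcp_pos: [433.6, -314.9, 271.7]
eef_rot: [0.004, -0.383, 0.924, -0.004]
contact_force: [-0.2, 0.7, -0.5]
width: 86.9
grasp_force: 0.0
```

```bash
cat > p.py <<'E'
from o import *
# pointer & index line fits in local coords: rectify a local-frame patch at height h, average several frames
def patch(n,h=163,N=4,s=4):
    xs=np.arange(-70,10,1/s); ys=np.arange(105,165,1/s); 
    gx,gy=np.meshgrid(xs,ys,indexing='ij'); P=np.concatenate([O+gx[...,None]*X+gy[...,None]*Y,np.full(gx.shape+(1,),h)],-1)
    acc=0
    for i in range(N):
        c=cam(n); uv=proj(c,P.reshape(-1,3)).reshape(gx.shape+(2,)).astype(np.float32)
        acc=acc+cv2.remap(c['color'],uv[...,0],uv[...,1],cv2.INTER_CUBIC).astype(float)
    return xs,ys,acc/N
if __name__=='__main__':
    import sys
    tag=sys.argv[1]; ims=[]
    for n in ['top','scene']:
        xs,ys,A=patch(n); ims.append(np.repeat(np.repeat(A[::-1],1,0),1,1).clip(0,255).astype(np.uint8))
        print(n); g=A.mean(-1); b=A[...,2]
        for y in range(112,150,3):
            j=np.argmin(abs(ys-y)); 
            col=b[:,j-4:j+5].mean(1); base=np.percentile(col,80); w=np.clip(base-col-25,0,None); 
            k=np.argmax(w); sl=slice(max(0,k-20),k+21)
            print(y,'min x %.1f cen %.1f depth %.0f'%(xs[k],(w[sl]*xs[sl]).sum()/max(w[sl].sum(),1e-6),w[k]))
    save('ptr_'+tag,np.hstack(ims),1.6)
E
python3 p.py a
python3 - <<'E'
from m import *
for o in bushes():
    if o[3]<-100: print(*o[:7])
print(manip.sense()['joints'])
E
```

```text
top
112 min x -22.5 cen -22.2 depth 5
115 min x -21.8 cen -21.7 depth 40
118 min x -22.0 cen -21.9 depth 53
121 min x -21.8 cen -21.7 depth 59
124 min x -21.8 cen -21.5 depth 63
127 min x -21.8 cen -21.5 depth 55
130 min x -21.8 cen -21.6 depth 38
133 min x -21.2 cen -21.4 depth 14
136 min x -70.0 cen 0.0 depth 0
139 min x -70.0 cen 0.0 depth 0
142 min x -70.0 cen 0.0 depth 0
145 min x -37.5 cen -37.4 depth 10
148 min x -38.2 cen -37.8 depth 17
scene
112 min x -70.0 cen 0.0 depth 0
115 min x -19.0 cen -18.8 depth 12
118 min x -19.5 cen -19.6 depth 45
121 min x -20.5 cen -20.6 depth 59
124 min x -21.5 cen -21.6 depth 64
127 min x -22.5 cen -22.5 depth 55
130 min x -23.0 cen -23.2 depth 37
133 min x -23.2 cen -23.3 depth 23
136 min x -23.8 cen -23.6 depth 11
139 min x -70.0 cen 0.0 depth 0
142 min x -70.0 cen 0.0 depth 0
145 min x -70.0 cen 0.0 depth 0
148 min x -40.8 cen -40.6 depth 11
top 0.65 509.71697998046875 -287.19232177734375 16.56618881225586 [ 508.5 -287.2] 50.67947104286577
scene 0.79 433.48309326171875 -312.9704895019531 30.403661727905273 [ 433.6 -312.7] 50.924615127077686
scene 0.78 628.7235107421875 -269.79168701171875 31.81658172607422 [ 630.3 -271.3] 51.23769120669476
scene 0.62 529.6287841796875 -292.8236389160156 30.523115158081055 [ 531.6 -291.6] 50.92946581067872
scene 0.49 512.3821411132812 -194.94091796875 31.02138900756836 [ 511.6 -195. ] 51.15737637450866
[-0.3  0.2 -0.1 -0.  -1.2 -0.5]
```

View pics/ptr_a.png

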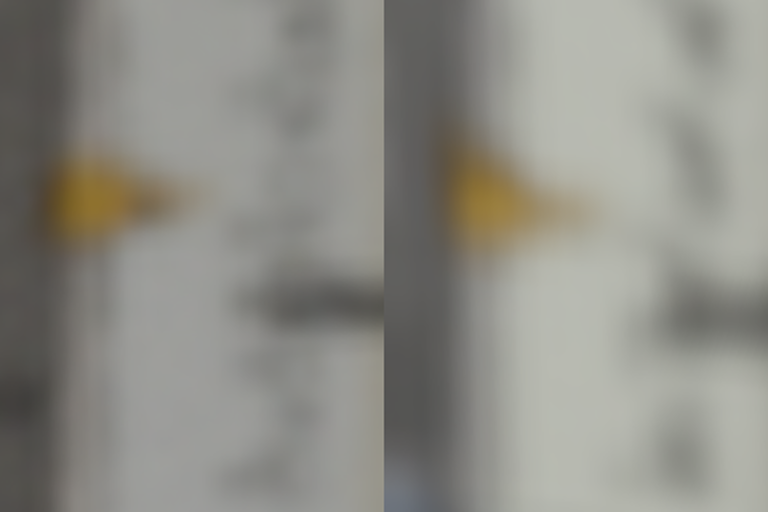

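All five bushes are standing in the tray (tops at about 51 mm). In the rectified patch, brass tip is at (200,197) and the pointer at (270,300). Pointer and clip are about 16.4 mm apart, i.e. about 2.05 rad. Next, the lever.

Call:
servo_tool(
  motion=[
    [0, 0, 0, 0, 0, -9.82],
    [0, 0, 0, 0, 0, -9.82],
    [0, 0, 0, 0, 0, -9.82],
    [0, 0, 0, 0, 0, -9.82],
    [0, 0, 0, 0, 0, -9.82],
    [-0.0477, -0.0106, 0, 0, 0, 0],
    [-0.0477, -0.0106, 0, 0, 0, 0],
    [-0.0477, -0.0106, 0, 0, 0, 0],
    [-0.0477, -0.0106, 0, 0, 0, 0],
    [-0.0477, -0.0106, 0, 0, 0, 0],
    [-0.0477, -0.0106, 0, 0, 0, 0],
    [-0.0477, -0.0106, 0, 0, 0, 0],
    [-0.0477, -0.0106, 0, 0, 0, 0],
    [-0.0477, -0.0106, 0, 0, 0, 0],
    [-0.0477, -0.0106, 0, 0, 0, 0],
    [-0.0477, -0.0106, 0, 0, 0, 0],
    [-0.0477, -0.0106, 0, 0, 0, 0],
    [-0.0477, -0.0106, 0, 0, 0, 0],
    [0, 0, 0, 0, 0, 0],
    [0, 0, 0, 0, 0, 0],
  ],
  grip=0.08,
)

```text
t: 40.1
tcp_pos: [524.5, 314.3, 265.5]
eef_rot: [0.001, 0.732, -0.681, 0.0]
contact_force: [-0.1, -0.1, 0.3]
width: 40.2
grasp_force: 0.0
```

```bash
python3 d.py 532.8 363.5 187; python3 -c "
from h import *
print(manip.sense()['joints'])
c=cam('scene');W=cloud(c);print([ (round(m['confidence'],2),m['box']) for m in manip.masks_of('scene','clamp')])
for n in ['top','scene']:
    W=cloud(cam(n)).reshape(-1,3); w=W[(W[:,2]>204)&(W[:,2]<219)&(abs(W[:,0]-533)<30)&(abs(W[:,1]-363)<30)]
    print(len(w)); print(cv2.minAreaRect(w[:,:2].astype(np.float32))) if len(w) else 0
"
```

```text
40.1 [524.4726 314.3442 265.504 ] [-0.9974 -0.0719  0.0009] shift m [-0.0485 -0.0119  0.0785] F [-0.103  -0.0739  0.2621] 40.19270308478583 0.0
[ 8.04373724e-01  3.36893903e-01  4.39981663e-02  3.70867914e-05
 -1.27908439e+00 -7.32446082e-01]
[(0.37, [340.7, 164.1, 357.4, 173.4])]
18
((532.4130859375, 363.11419677734375), (4.234241485595703, 25.44308853149414), 0.45897069573402405)
22
((539.6152954101562, 362.29736328125), (29.78742027282715, 8.186100959777832), 84.29045867919922)
```

Call:
servo_tool(
  motion=[
    [-0.0485, -0.0119, 0, 0, 0, 0],
    [0, 0, 0.02, 0, 0, 0],
    [0, 0, 0.03, 0, 0, 0],
    [0, 0, 0.02, 0, 0, 0],
    [0, 0, 0.008, 0, 0, 0],
    [0, 0, 0, 0, 0, 0],
  ],
)

```text
t: 41.05
tcp_pos: [533.3, 363.4, 188.2]
eef_rot: [0.0, 0.732, -0.681, 0.0]
contact_force: [-1.2, 0.5, 0.7]
width: 39.9
grasp_force: 0.0
```

Call:
servo_tool(
  motion=[
    [0, 0, 0, 0, 0, 0],
    [0, 0, 0, 0, 0, 0],
    [0, 0, 0, 0, 0, 0],
    [0, 0, 0, 0, 0, 0],
    [0, 0, 0, 0, 0, 0],
  ],
  grip=1,
  force=12,
)

```text
t: 41.68
tcp_pos: [532.9, 364.0, 188.4]
eef_rot: [-0.0, 0.732, -0.681, 0.0]
contact_force: [-2.1, -0.2, 2.7]
width: 13.9
grasp_force: 12.0
```

Call:
servo_tool(
  motion=[
    [0.0005, 0.0073, 0, 0, 0, -7],
    [0.0004, 0.0073, 0, 0, 0, -7],
    [0.0005, 0.0073, 0, 0, 0, -7],
    [0.0004, 0.0073, 0, 0, 0, -7],
    [0.0005, 0.0073, 0, 0, 0, -7],
    [0.0004, 0.0073, 0, 0, 0, -7],
    [0.0005, 0.0073, 0, 0, 0, -7],
    [0.0004, 0.0073, 0, 0, 0, -7],
    [0, 0, 0, 0, 0, 0],
  ],
)

```text
t: 42.8
tcp_pos: [488.2, 333.8, 188.4]
eef_rot: [-0.001, 0.966, -0.257, 0.003]
contact_force: [8.4, -1.4, -3.2]
width: 14.0
grasp_force: 12.0
```

Call:
servo_tool(
  motion=[
    [0.0002, 0.0036, 0, 0, 0, -3.5],
    [0.0002, 0.0037, 0, 0, 0, -3.5],
    [0, 0, 0, 0, 0, 0],
    [0, 0, 0, 0, 0, 0],
  ],
)

```text
t: 43.3
tcp_pos: [485.5, 327.9, 188.4]
eef_rot: [-0.002, 0.98, -0.198, 0.003]
contact_force: [8.5, -0.5, -3.8]
width: 14.3
grasp_force: 12.0
```

Call:
servo_tool(
  motion=[
    [0, 0.001, 0, 0, 0, -1],
    [0, 0.001, 0, 0, 0, -1],
    [0, 0, 0, 0, 0, 0],
    [0, 0, 0, 0, 0, 0],
  ],
)

```text
t: 43.8
tcp_pos: [485.2, 327.4, 188.4]
eef_rot: [-0.003, 0.983, -0.181, 0.003]
contact_force: [9.0, 2.3, -4.5]
width: 14.0
grasp_force: 12.0
```

Call:
servo_tool(
  motion=[
    [0, 0.0015, 0, 0, 0, 0],
    [0, 0.0015, 0, 0, 0, 0],
    [0, 0, 0, 0, 0, 0],
    [0, 0, 0, 0, 0, 0],
  ],
)

```text
t: 44.3
tcp_pos: [485.2, 327.4, 188.5]
eef_rot: [-0.006, 0.983, -0.181, 0.004]
contact_force: [11.6, 8.6, -7.4]
width: 13.8
grasp_force: 12.0
```

```bash
python3 -c "
from o import *
s=manip.sense();T=rot(s['eef_rot']);print(loc(s['tcp_pos']),s['contact_force'],'tool-axes F',T.T@s['contact_force'],s['moment'],'yaw',np.degrees(np.arctan2(T[1,1],T[0,1]))%360)
"
```

```text
[  1.  208.3 188.5] [11.6  8.6 -7.4] tool-axes F [  7.8 -12.1   7.6] [ 2.1 -3.1 -0.1] yaw 249.12854779827705
```

Call:
servo_tool(
  motion=[
    [0, -0.003, 0, 0, 0, 0],
    [0, 0, 0, 0, 0, 0],
    [0, 0, 0, 0, 0, 0],
    [0, 0, 0, 0, 0, 0],
    [0, 0, -0.02, 0, 0, 0],
    [0, 0, -0.03, 0, 0, 0],
    [0, 0, -0.03, 0, 0, 0],
    [0, 0, 0, 0, 0, -10],
    [0, 0, 0, 0, 0, -10],
    [0, 0, 0, 0, 0, -10],
    [0, 0, 0, 0, 0, -10],
    [0, 0, 0, 0, 0, -10],
    [0, 0, 0, 0, 0, -10],
    [0, 0, 0, 0, 0, -10],
    [0, 0, 0, 0, 0, -10],
    [0, 0, 0, 0, 0, -10],
    [0, 0, 0, 0, 0, -10],
    [0, 0, 0, 0, 0, -10],
    [0, 0, 0, 0, 0, 0],
  ],
  grip=0.08,
)

```text
t: 46.68
tcp_pos: [481.5, 325.2, 268.0]
eef_rot: [-0.0, 0.713, 0.701, -0.0]
contact_force: [0.3, 0.3, 0.2]
width: 40.3
grasp_force: 0.0
```

```bash
python3 d.py 377.4 272.6 265; python3 -c "
from o import *
print(manip.sense()['joints'], wor(-110.5,161.5))
c=cam('scene'); save('lev',c['color'][140:250,320:430],5)
for n in ['top','scene']:
    L=loc(cloud(cam(n))).reshape(-1,3); w=L[(L[:,2]>204)&(L[:,2]<219)&(abs(L[:,0]-0)<30)&(abs(L[:,1]-208)<30)]
    print(n,len(w)); print(cv2.minAreaRect(w[:,:2].astype(np.float32))) if len(w) else 0
    k=L[(L[:,2]>211)&(L[:,2]<224)&(abs(L[:,0]+110)<40)&(abs(L[:,1]-162)<40)]; print('knob',len(k)); print(cv2.minAreaRect(k[:,:2].astype(np.float32))) if len(k) else 0
"
```

```text
46.675 [481.4599 325.2482 268.0081] [ 0.9998 -0.0177 -0.0001] shift m [-0.0545 -0.1031  0.003 ] F [0.3393 0.3097 0.1789] 40.32558117600796 0.0
[ 0.9  0.3 -0.  -0.  -1.3  2.3] [377.4 272.6]
top 46
((0.3664731979370117, 206.401123046875), (14.191583633422852, 32.776756286621094), 70.45722198486328)
knob 102
((-111.04654693603516, 160.01254272460938), (54.19563674926758, 14.796521186828613), 84.91802978515625)
scene 20
((9.917091369628906, 206.51052856445312), (15.442936897277832, 17.022397994995117), 5.860698223114014)
knob 65
((-112.145263671875, 163.13027954101562), (54.23734664916992, 17.622982025146484), 81.08457946777344)
```

View pics/lev.png

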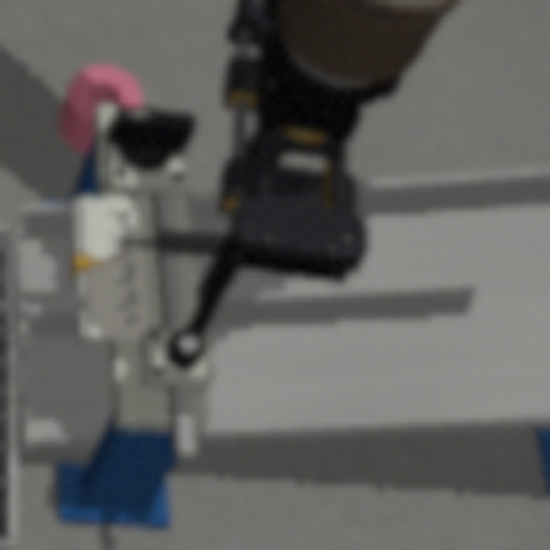

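```bash
python3 -c "
from o import *
for n in ['top','scene']:
    c=cam(n); L=loc(cloud(c)); g=c['color'].mean(-1)
    m=(g<60)&(L[...,2]>186)&(L[...,2]<218)&(L[...,0]>-25)&(L[...,0]<75)&(L[...,1]>172)&(L[...,1]<260)
    w=L[m]; vx,vy,x0,y0=cv2.fitLine(w[:,:2].astype(np.float32),cv2.DIST_HUBER,0,.01,.01).ravel(); print(n,len(w),np.degrees(np.arctan2(vx,vy)),x0,y0,np.percentile(w,[2,98],axis=0))
    b=(L[...,2]>186)&(L[...,2]<225)&(abs(L[...,0]-51)<15)&(abs(L[...,1]-181)<15); print(L[b].mean(0),len(L[b]))
c=cam('scene'); p=loc(ray(c,357,209.4,205)); e=loc(ray(c,365,193,202)); e0=loc(ray(c,378,208,212)); print(p,e,e0,np.degrees(np.arctan2(*(p-e)[:2]*[1,-1])),np.degrees(np.arctan2(*(p-e0)[:2]*[1,-1])))
"
```

```text
top 93 113.01723 14.726583 195.63188 [[-15.1 173.7 188.7]
 [ 48.2 210.  217.3]]
[ 50.8 182.3 193.2] 57
scene 71 117.01448 26.82736 195.52472 [[  3.5 174.  187.4]
 [ 63.8 210.6 214.4]]
[ 51.7 183.8 192.4] 50
[ 63.9 179.5 205. ] [ -3.4 210.2 202. ] [ 55.9 245.9 212. ] 65.44031075019437 6.893271871246261
```

Call:
servo_tool(
  motion=[
    [-0.0182, -0.0345, 0, 0, 0, -1],
    [-0.0182, -0.0345, 0, 0, 0, 0],
    [-0.0181, -0.0346, 0, 0, 0, 0],
    [0, 0, 0.02, 0, 0, 0],
    [0, 0, 0.03, 0, 0, 0],
    [0, 0, 0.02, 0, 0, 0],
    [0, 0, 0.0085, 0, 0, 0],
    [0, 0, 0, 0, 0, 0],
  ],
)

```text
t: 47.98
tcp_pos: [377.9, 271.4, 189.4]
eef_rot: [0.0, 0.707, 0.708, -0.0]
contact_force: [0.4, -0.5, 0.3]
width: 39.8
grasp_force: 0.0
```

Call:
servo_tool(
  motion=[
    [0, 0, 0, 0, 0, 0],
    [0, 0, 0, 0, 0, 0],
    [0, 0, 0, 0, 0, 0],
    [0, 0, 0, 0, 0, 0],
    [0, 0, 0, 0, 0, 0],
  ],
  grip=1,
  force=15,
)

```text
t: 48.6
tcp_pos: [376.5, 271.4, 189.8]
eef_rot: [-0.001, 0.706, 0.708, -0.001]
contact_force: [-6.1, 1.1, 4.6]
width: 13.9
grasp_force: 15.0
```

```bash
python3 d.py 376.9 272.6 188.5; python3 -c "
from h import *
s=manip.sense();T=rot(s['eef_rot']);print(s['joints'],'yaw',np.degrees(np.arctan2(T[1,1],T[0,1])),s['moment'])"
```

```text
48.6 [376.467  271.3669 189.7968] [ 1.      0.0017 -0.0024] shift m [0.0012 0.0004 0.0013] F [-6.0668  1.1134  4.6307] 13.904816544511359 15.000340008409694
[ 0.97464463  0.13980431 -0.4183657  -0.00243877 -1.01381842  2.1699544 ] yaw 0.09832915947276324 [0.21591023 2.014672   0.01945849]
```

Call:
servo_tool(
  motion=[
    [0, -0.0012, 0, 0, 0, 0],
    [0, 0, 0, 0, 0, 7.35],
    [0, 0, 0, 0, 0, 7.35],
    [0, 0, 0, 0, 0, 7.35],
    [0, 0, 0, 0, 0, 7.35],
    [0, 0, 0, 0, 0, 7.35],
    [0, 0, 0, 0, 0, 7.35],
    [0, 0, 0, 0, 0, 7.35],
    [0, 0, 0, 0, 0, 7.35],
    [0, 0, 0, 0, 0, 7.35],
    [0, 0, 0, 0, 0, 7.35],
    [0, 0, 0, 0, 0, 7.35],
    [0, 0, 0, 0, 0, 7.35],
    [0, 0, 0, 0, 0, 7.35],
    [0, 0, 0, 0, 0, 7.35],
    [0, 0, 0, 0, 0, 7.35],
    [0, 0, 0, 0, 0, 7.35],
    [0, 0, 0, 0, 0, 0],
    [0, 0, 0, 0, 0, 0],
  ],
)

```text
t: 50.98
tcp_pos: [374.5, 275.7, 189.7]
eef_rot: [-0.004, 0.971, -0.238, -0.002]
contact_force: [-14.8, 12.7, 3.8]
width: 14.0
grasp_force: 15.0
```

```bash
python3 -c "
from h import *
s=manip.sense();T=rot(s['eef_rot']);print(s['joints'],'yaw',np.degrees(np.arctan2(T[1,1],T[0,1])),s['moment'])"; python3 p.py b
```

```text
[ 0.980292    0.13868221 -0.41766868 -0.00849599 -1.00818702  0.11490287] yaw -117.50961652631212 [ 3.59398741  4.59042586 -0.05832464]
top
112 min x -22.2 cen -22.5 depth 5
115 min x -21.5 cen -21.6 depth 38
118 min x -22.0 cen -21.9 depth 54
121 min x -21.8 cen -21.6 depth 58
124 min x -21.8 cen -21.5 depth 64
127 min x -21.8 cen -21.5 depth 56
130 min x -21.8 cen -21.6 depth 37
133 min x -70.0 cen -68.3 depth 28
136 min x -70.0 cen -68.2 depth 30
139 min x -69.0 cen -67.8 depth 30
142 min x -68.2 cen -67.5 depth 32
145 min x -67.8 cen -67.1 depth 31
148 min x -67.5 cen -66.7 depth 28
scene
112 min x -70.0 cen 0.0 depth 0
115 min x -18.5 cen -18.4 depth 11
118 min x -19.0 cen -19.2 depth 43
121 min x -20.2 cen -20.4 depth 58
124 min x -21.5 cen -21.6 depth 63
127 min x -22.5 cen -22.5 depth 54
130 min x -23.0 cen -23.2 depth 37
133 min x -70.0 cen -67.8 depth 31
136 min x -70.0 cen -68.1 depth 29
139 min x -70.0 cen -68.0 depth 29
142 min x -70.0 cen -67.7 depth 30
145 min x -70.0 cen -67.6 depth 29
148 min x -67.0 cen -66.5 depth 25
```

View pics/ptr_b.png

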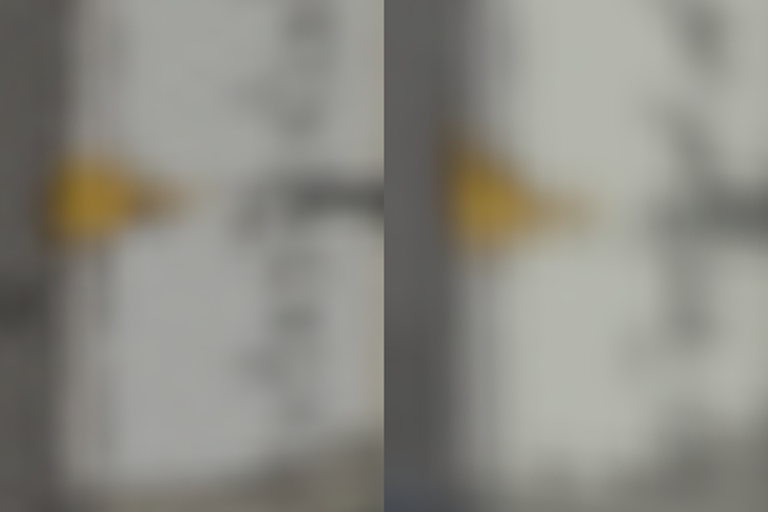

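```bash
cat > q.py <<'E'
from p import *
for n in ['top','scene']:
    xs,ys,A=patch(n,N=6); b=A[...,2]; g=A.mean(-1)
    i=(xs>-34)&(xs<-10)
    def cen(im,y0,y1):
        c=im[i][:,(ys>=y0)&(ys<y1)].mean(1); x=xs[i]; ln=np.interp(x,[x[:12].mean(),x[-12:].mean()],[c[:12].mean(),c[-12:].mean()])
        w=np.clip(ln-c,0,None); k=w>0.4*w.max(); return round((w[k]*x[k]).sum()/w[k].sum(),2),round(w.max())
    print(n,'clip',[cen(b,y,y+3) for y in range(117,135,3)],'ptr',[cen(g,y,y+3) for y in range(138,165,3)])
E
python3 q.py
```

```text
top clip [(np.float64(-21.58), 72), (np.float64(-21.47), 78), (np.float64(-21.45), 82), (np.float64(-21.51), 76), (np.float64(-21.52), 59), (np.float64(-21.56), 37)] ptr [(np.float64(-23.21), 12), (np.float64(-23.52), 24), (np.float64(-22.6), 27), (np.float64(-21.05), 23), (np.float64(-21.25), 35), (np.float64(-20.92), 48), (np.float64(-20.71), 57), (np.float64(-21.09), 62), (np.float64(-21.56), 67)]
scene clip [(np.float64(-21.1), 48), (np.float64(-21.5), 65), (np.float64(-21.97), 73), (np.float64(-22.74), 69), (np.float64(-23.22), 57), (np.float64(-23.43), 45)] ptr [(np.float64(-24.34), 14), (np.float64(-25.21), 12), (np.float64(-25.25), 17), (np.float64(-25.14), 19), (np.float64(-24.65), 18), (np.float64(-23.07), 28), (np.float64(-23.03), 47), (np.float64(-23.49), 58), (np.float64(-23.6), 59)]
```

```bash
cat > r.py <<'E'
from p import *
a=cv2.cvtColor(cv2.imread('pics/ptr_a.png'),cv2.COLOR_BGR2RGB); a=cv2.resize(a,None,fx=1/1.6,fy=1/1.6,interpolation=cv2.INTER_AREA)
def pt(A,B,xs,ys,y,x0,sgn):
    i=(abs(xs-x0)<9); j=(ys>=y)&(ys<y+2)
    q=np.log(A.mean(-1)[i][:,j].mean(1)/B.mean(-1)[i][:,j].mean(1))*sgn; x=xs[i]
    q=q-np.interp(x,[x[:8].mean(),x[-8:].mean()],[q[:8].mean(),q[-8:].mean()])
    w=np.clip(q,0,None); k=w>.4*w.max(); return round(float((w[k]*x[k]).sum()/w[k].sum()),2),round(float(w.max()),2)
if __name__=='__main__':
    for n,im,x0,x1 in [('top',a[:,:240],-21,-37.5),('scene',a[:,240:],-23,-40)]:
        xs,ys,B=patch(n,N=6); A=im[::-1].astype(float)
        print(n,'new',[pt(A,B,xs,ys,y,x0,1) for y in range(137,163,2)]); print('old',[pt(A,B,xs,ys,y,x1,-1) for y in range(137,163,2)])
    # yaw from chute edges
    c=cam('top'); L=loc(cloud(c)).reshape(-1,3); h=70+(L[:,1]-98)/4
    for lo,hi in [(-200,-60),(60,200)]:
        E=[]
        for y in range(290,420,6):
            m=(abs(L[:,1]-y)<3)&(L[:,0]>lo)&(L[:,0]<hi)&(L[:,2]>h-12)&(L[:,2]<h+25)
            if m.sum()>3: E.append((y,L[m][:,0].min() if lo<0 else L[m][:,0].max()))
        E=np.array(E); print(len(E),np.degrees(np.polyfit(E[:,0],E[:,1],1)[0]),np.median(E[:,1]))
E
python3 r.py
```

```text
top new [(-20.29, 0.01), (-21.22, 0.05), (-21.51, 0.1), (-21.74, 0.16), (-21.44, 0.18), (-20.79, 0.19), (-20.76, 0.26), (-20.92, 0.35), (-20.91, 0.41), (-20.72, 0.42), (-20.8, 0.43), (-21.01, 0.46), (-21.14, 0.49)]
old [(-37.07, 0.01), (-37.4, 0.06), (-37.28, 0.15), (-37.36, 0.22), (-37.5, 0.27), (-37.73, 0.3), (-37.51, 0.33), (-37.28, 0.36), (-37.34, 0.4), (-37.34, 0.48), (-37.48, 0.55), (-37.66, 0.57), (-37.89, 0.57)]
scene new [(-27.31, 0.0), (-26.01, 0.0), (-23.67, 0.02), (-23.64, 0.05), (-23.79, 0.1), (-24.07, 0.16), (-24.33, 0.21), (-24.67, 0.21), (-24.58, 0.23), (-24.23, 0.26), (-23.91, 0.32), (-23.76, 0.38), (-23.8, 0.42)]
old [(-40.48, 0.0), (-39.52, 0.01), (-39.77, 0.04), (-39.96, 0.08), (-40.25, 0.11), (-40.02, 0.15), (-39.63, 0.19), (-39.35, 0.23), (-39.19, 0.29), (-39.33, 0.33), (-39.58, 0.37), (-39.76, 0.4), (-39.89, 0.43)]
3 -10.797783359755762 -134.80049920362248Traceback (most recent call last):
  File "r.py", line 19, in <module>
    E=np.array(E); print(len(E),np.degrees(np.polyfit(E[:,0],E[:,1],1)[0]),np.median(E[:,1]))
                                                      ~^^^^^
IndexError: too many indices for array: array is 1-dimensional, but 2 were indexed
```

Call:
servo_tool(
  motion=[
    [-0.0014, -0.001, 0, 0, 0, -0.7],
    [-0.0013, -0.001, 0, 0, 0, -0.8],
    [0, 0, 0, 0, 0, 0],
    [0, 0, 0, 0, 0, 0],
  ],
)

```text
t: 53.12
tcp_pos: [374.3, 275.7, 189.7]
eef_rot: [-0.001, 0.974, -0.225, -0.001]
contact_force: [-5.6, 4.0, 2.2]
width: 13.9
grasp_force: 15.0
```

Call:
servo_tool(
  motion=[
    [0, 0, 0, 0, 0, 0],
    [0, 0, 0, 0, 0, 0],
    [0, 0, 0, 0, 0, 0],
    [0, 0, -0.02, 0, 0, 0],
    [0, 0, -0.03, 0, 0, 0],
    [0, 0, -0.03, 0, 0, 0],
    [0.0176, 0.036, 0, 0, 0, 0],
    [0.0176, 0.036, 0, 0, 0, 0],
    [0.0176, 0.036, 0, 0, 0, 0],
    [0.0176, 0.036, 0, 0, 0, 0],
    [0.0176, 0.036, 0, 0, 0, 0],
    [0.0176, 0.036, 0, 0, 0, 0],
    [0, 0, 0, 0, 0, 0],
  ],
  grip=0.08,
)

```text
t: 54.75
tcp_pos: [375.0, 31.9, 269.5]
eef_rot: [0.0, 0.974, -0.227, 0.0]
contact_force: [-0.1, 0.4, -0.0]
width: 39.9
grasp_force: 0.0
```

```bash
sed -i '/yaw from chute/,$d' r.py; python3 r.py; python3 q.py; python3 -c "
from o import *
for n in ['top','scene']:
    c=cam(n); L=loc(cloud(c)).reshape(-1,3)
    w=L[(L[:,2]>204)&(L[:,2]<219)&(abs(L[:,0]-0)<30)&(abs(L[:,1]-208)<30)]; print(n,'lever',len(w),cv2.minAreaRect(w[:,:2].astype(np.float32)))
    k=L[(L[:,2]>211)&(L[:,2]<224)&(abs(L[:,0]+112)<40)&(abs(L[:,1]-164)<40)]; print('knob',cv2.minAreaRect(k[:,:2].astype(np.float32)))
"; python3 p.py c; python3 d.py 485 327 190
```

```text
top new [(-21.99, 0.01), (-22.33, 0.02), (-22.19, 0.07), (-22.11, 0.16), (-21.76, 0.24), (-21.29, 0.28), (-21.05, 0.34), (-20.93, 0.39), (-20.89, 0.42), (-20.86, 0.44), (-20.92, 0.46), (-21.25, 0.49), (-21.58, 0.56)]
old [(-36.81, 0.02), (-37.23, 0.06), (-37.29, 0.14), (-37.46, 0.22), (-37.51, 0.27), (-37.63, 0.31), (-37.51, 0.33), (-37.29, 0.36), (-37.31, 0.4), (-37.33, 0.48), (-37.49, 0.55), (-37.65, 0.57), (-37.81, 0.57)]
scene new [(-24.8, 0.0), (-25.61, 0.0), (-23.67, 0.01), (-23.62, 0.03), (-23.7, 0.07), (-24.1, 0.12), (-24.42, 0.18), (-24.65, 0.2), (-24.55, 0.22), (-24.24, 0.26), (-24.06, 0.34), (-24.02, 0.41), (-24.05, 0.44)]
old [(-40.53, 0.0), (-39.28, 0.02), (-39.69, 0.04), (-39.95, 0.08), (-40.16, 0.11), (-40.0, 0.15), (-39.62, 0.19), (-39.35, 0.23), (-39.19, 0.29), (-39.32, 0.33), (-39.5, 0.38), (-39.66, 0.41), (-39.78, 0.44)]
top clip [(np.float64(-21.51), 69), (np.float64(-21.4), 72), (np.float64(-21.44), 78), (np.float64(-21.54), 73), (np.float64(-21.62), 58), (np.float64(-21.49), 37)] ptr [(np.float64(-23.77), 9), (np.float64(-24.3), 23), (np.float64(-22.76), 32), (n
[... 1345 characters left out ...]
depth 0
142 min x -70.0 cen 0.0 depth 0
145 min x -23.2 cen -23.2 depth 10
148 min x -21.8 cen -21.8 depth 10
scene
112 min x -70.0 cen 0.0 depth 0
115 min x -19.0 cen -18.8 depth 11
118 min x -19.5 cen -19.6 depth 44
121 min x -20.2 cen -20.4 depth 58
124 min x -21.8 cen -21.7 depth 62
127 min x -22.5 cen -22.6 depth 54
130 min x -23.0 cen -23.2 depth 36
133 min x -23.2 cen -23.3 depth 22
136 min x -23.8 cen -23.5 depth 10
139 min x -70.0 cen 0.0 depth 0
142 min x -70.0 cen 0.0 depth 0
145 min x -70.0 cen 0.0 depth 0
148 min x -70.0 cen 0.0 depth 0
56.45 [375.3522  33.9235 269.4447] [-0.4383 -0.8988 -0.    ] shift m [-0.0299 -0.3115  0.0795] F [ 0.0023 -0.0621 -0.5995] 40.39561083035563 0.0
```

View pics/ptr_c.png

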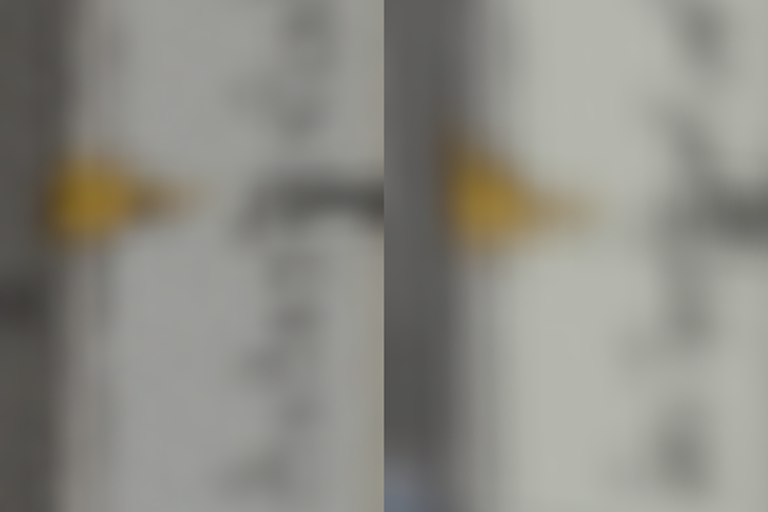

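Call:
servo_tool(
  motion=[
    [0, 0, 0, 0, 0, -3.1],
    [-0.002, -0.0447, 0, 0, 0, 0],
    [-0.002, -0.0447, 0, 0, 0, 0],
    [-0.002, -0.0447, 0, 0, 0, 0],
    [-0.002, -0.0447, 0, 0, 0, 0],
    [-0.002, -0.0447, 0, 0, 0, 0],
    [-0.002, -0.0447, 0, 0, 0, 0],
    [-0.002, -0.0447, 0, 0, 0, 0],
    [0, 0, 0, 0, 0, 0],
    [0, 0, 0, 0, 0, 0],
    [0, 0, 0, 0, 0, 0],
  ],
)

```text
t: 57.82
tcp_pos: [483.9, 326.7, 269.8]
eef_rot: [-0.0, 0.98, -0.199, 0.0]
contact_force: [0.9, -1.1, -0.2]
width: 39.8
grasp_force: 0.0
```

```bash
python3 d.py 484.5 327.5 188.5
```

```text
57.825 [483.9084 326.6523 269.8389] [-0.3896 -0.921  -0.0002] shift m [ 0.0002 -0.001   0.0813] F [ 0.8674 -1.1297 -0.2095] 39.768892266234545 0.0
```

Call:
servo_tool(
  motion=[
    [0, -0.001, 0.02, 0, 0, 0],
    [0, 0, 0.03, 0, 0, 0],
    [0, 0, 0.023, 0, 0, 0],
    [0, 0, 0.008, 0, 0, 0],
    [0, 0, 0, 0, 0, 0],
  ],
)

```text
t: 58.45
tcp_pos: [484.7, 328.1, 188.9]
eef_rot: [-0.0, 0.98, -0.199, 0.0]
contact_force: [0.5, 0.6, 0.2]
width: 40.4
grasp_force: 0.0
```

Call:
servo_tool(
  motion=[
    [0, 0, 0, 0, 0, 0],
    [0, 0, 0, 0, 0, 0],
    [0, 0, 0, 0, 0, 0],
    [0, 0, 0, 0, 0, 0],
    [0, 0, 0, 0, 0, 0],
  ],
  grip=1,
  force=12,
)

```text
t: 59.08
tcp_pos: [484.6, 328.7, 188.8]
eef_rot: [-0.0, 0.98, -0.198, 0.0]
contact_force: [-1.5, -0.5, 2.0]
width: 14.3
grasp_force: 12.0
```

Call:
servo_tool(
  motion=[
    [0.0004, -0.0072, 0, 0, 0, 7],
    [0.0004, -0.0072, 0, 0, 0, 7],
    [0.0005, -0.0072, 0, 0, 0, 7],
    [0.0004, -0.0072, 0, 0, 0, 7],
    [0.0004, -0.0072, 0, 0, 0, 7],
    [0.0005, -0.0072, 0, 0, 0, 7],
    [0.0004, -0.0072, 0, 0, 0, 7],
    [0.0004, -0.0072, 0, 0, 0, 7],
    [0, 0, 0, 0, 0, 0],
  ],
)

```text
t: 60.2
tcp_pos: [527.8, 364.2, 188.8]
eef_rot: [-0.001, 0.772, -0.635, -0.0]
contact_force: [-1.6, 1.6, 3.5]
width: 14.1
grasp_force: 12.0
```

Call:
servo_tool(
  motion=[
    [0.0002, -0.0036, 0, 0, 0, 3.5],
    [0.0002, -0.0037, 0, 0, 0, 3.5],
    [0, -0.001, 0, 0, 0, 1],
    [0, 0, 0, 0, 0, 0],
    [0, 0, 0, 0, 0, 0],
  ],
)

```text
t: 60.82
tcp_pos: [533.0, 364.7, 188.7]
eef_rot: [0.002, 0.727, -0.686, -0.001]
contact_force: [-9.1, 2.0, 5.9]
width: 14.0
grasp_force: 12.0
```

Call:
servo_tool(
  motion=[
    [0, -0.0015, 0, 0, 0, 0],
    [0, -0.0015, 0, 0, 0, 0],
    [0, 0, 0, 0, 0, 0],
    [0, 0, 0, 0, 0, 0],
  ],
)

```text
t: 61.32
tcp_pos: [533.1, 364.6, 188.6]
eef_rot: [0.004, 0.727, -0.686, -0.003]
contact_force: [-17.6, 2.4, 8.9]
width: 14.7
grasp_force: 12.0
```

Call:
servo_tool(
  motion=[
    [0, 0.002, 0, 0, 0, 0],
    [0, 0, 0, 0, 0, 0],
    [0, 0, 0, 0, 0, 0],
    [0, 0.001, 0, 0, 0, 0],
    [0, 0, -0.02, 0, 0, 0],
    [0, 0, -0.03, 0, 0, 0],
    [0, 0, -0.04, 0, 0, 0],
    [0.05, 0, 0, 0, 0, 0],
    [0.05, 0, 0, 0, 0, 0],
    [0.05, 0, 0, 0, 0, 0],
    [0.05, 0, 0, 0, 0, 0],
    [0.05, 0, 0, 0, 0, 0],
    [0.05, 0, 0, 0, 0, 0],
    [0.05, 0, 0, 0, 0, 0],
    [0.05, 0, 0, 0, 0, 0],
    [0.05, 0, 0, 0, 0, 0],
    [0.05, 0, 0, 0, 0, 0],
    [0, 0, 0, 0, 0, 0],
    [0, 0, 0, 0, 0, 0],
  ],
  grip=0.08,
)

```text
t: 63.7
tcp_pos: [562.8, -135.1, 278.2]
eef_rot: [0.0, 0.726, -0.688, -0.0]
contact_force: [-0.1, -0.3, 0.1]
width: 40.1
grasp_force: 0.0
```

```bash
python3 q.py
python3 - <<'E'
from m import *
import o
for b in bushes(): print(*b[:7])
for n in ['top','scene']:
    c=cam(n); L=o.loc(cloud(c)).reshape(-1,3); l=L[(L[:,2]>205)&(L[:,2]<220)&(abs(L[:,0]-40)<50)&(L[:,1]>160)&(L[:,1]<290)]
    print('end',l.mean(0),cv2.minAreaRect(l[:,:2].astype(np.float32)))
c=cam('top'); save('end',c['color'],1.55)
E
```

```text
top clip [(np.float64(-21.58), 67), (np.float64(-21.39), 71), (np.float64(-21.41), 77), (np.float64(-21.55), 73), (np.float64(-21.6), 58), (np.float64(-21.49), 36)] ptr [(np.float64(-23.64), 8), (np.float64(-24.28), 23), (np.float64(-22.63), 32), (np.float64(-21.5), 32), (np.float64(-21.36), 38), (np.float64(-20.84), 46), (np.float64(-20.75), 56), (np.float64(-21.36), 61), (np.float64(-21.96), 68)]
scene clip [(np.float64(-21.11), 48), (np.float64(-21.48), 65), (np.float64(-21.97), 74), (np.float64(-22.82), 70), (np.float64(-23.23), 57), (np.float64(-23.43), 44)] ptr [(np.float64(-24.34), 13), (np.float64(-25.48), 10), (np.float64(-25.88), 13), (np.float64(-25.53), 14), (np.float64(-24.63), 15), (np.float64(-22.96), 27), (np.float64(-23.1), 48), (np.float64(-23.69), 60), (np.float64(-23.8), 61)]
top 0.88 695.0054931640625 316.8733215332031 30.54357147216797 [693.6 316.4] 45.421124681816536
top 0.83 432.4254455566406 -313.9501647949219 30.080337524414062 [ 432.8 -313.4] 51.33549062291479
top 0.66 562.81884765625 -257.93450927734375 29.90684700012207 [ 561.7 -256.6] 51.00612080475889
t
[... 648 characters left out ...]
98324584961 [ 511.4 -194.9] 50.408407461950105
scene 0.73 629.074462890625 -271.5309753417969 30.861358642578125 [ 630.6 -271.2] 51.27399905650839
scene 0.68 432.737060546875 -310.8055114746094 30.80625343322754 [ 432.9 -310.3] 51.3868202253019
scene 0.62 606.9242553710938 -174.57266235351562 30.93984603881836 [ 608.4 -175. ] 51.108414327346054
scene 0.6 232.36807250976562 267.01226806640625 30.626949310302734 [232.7 266.1] 45.400290514478684
end [ 50.3 239.8 213.1] ((51.20799255371094, 239.81549072265625), (15.050029754638672, 32.92678451538086), 1.2095255851745605)
end [ 52.5 241.8 213.4] ((52.86591339111328, 241.34336853027344), (14.168594360351562, 30.471843719482422), 5.024519920349121)
```

View pics/end.png

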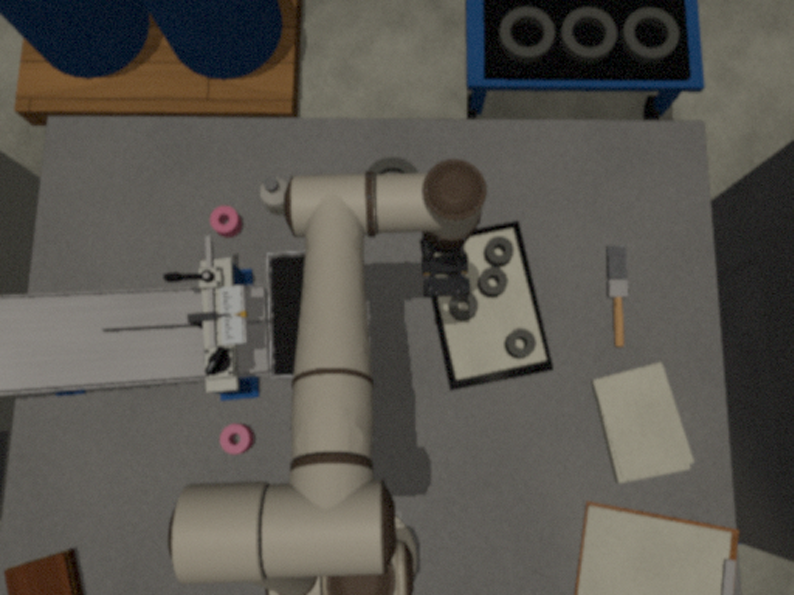

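The end picture shows the lever back up the chute (188,276), the knob turned (218,360) and the bushes in the sinter tray. The disturbance moved one bush from its slot to (492,282). It is still upright and flat, about 8 mm clear of its nearest neighbour. The pointer is aligned to about 0.3 mm.

```bash
python3 -c "
from rig import manip
print(manip.sign_off())"
```

```text
the job is handed in; nothing more can be done
None
```

The job is handed in: all five bushes stand upright and apart in the sintering tray, the pointer is within about 0.3 mm of the index clip, and the lever is fully clamped; one bush was knocked a few centimetres after placing and I left it there, still upright and about 8 mm clear of its neighbour.

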